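# Hang the lift-off guard door on the leak-test cell

## Robot

A 6-joint arm with a two-finger parallel gripper is mounted at the origin on the work surface. World frame = base frame: x ahead of the robot, y to its left, z up, the work surface at z = 0. Lengths are in m, angles in rad, forces in N, time in s.
With the tool pointing down it reaches from about 0.225 to 0.875 m from the base axis. Payload 3.4 kg.
Tool frame: the origin (TCP) lies on the centre line of the jaws, within the pads' length; the fingertips stand 17 mm ahead of it and the grasp point (between the pads) lies 2 mm behind it; z points along the fingers, y is the line along which they close (so a half turn about z gives the same grasp; the last joint's range is limited). The gripper opens to 85 mm and grips with 20 to 120 N. Pads are 22 mm wide; open, the fingers measure 114 mm over their backs; the gripper's body (76 mm by 85 mm) begins 54 mm behind the grasp point. The pads swing forward as they close: fully open they stand 13 mm farther back than shut.
Start: joints at [1.027, 0.276, 1.505, -0, 1.361, -0.121], TCP at [0.236, 0.524, 0.248] pointing down, gripper open.
Joint ranges: [-2.89, 2.89], [-0.75, 2.08], [0.22, 2.7], [-1.18, 4.32], [0.11, 2.71], [-2.7, 2.7]. Speed limits (rad/s): [2.57, 2.57, 3.14, 3.14, 3.14, 3.14].

## Interface

Orientations are given as a unit quaternion [w, x, y, z].
In Python, from rig import manip gives the robot as it stands.
- The arm moves only by the tool move_arm, never from a script. Its argument "steps" is one flat list of numbers, 7 for each row, row after row: the turn, a rotation vector about the world's x, y, z normalised to -1 to 1, where 1 is 360 degrees, then the shift along the world's x, y, z normalised to -1 to 1, where 1 is 1 m, then the opening, from -1 (shut) to 1 (fully open). A call has exactly 10 rows; each row is the pose to reach, as a shift and turn from the pose commanded when the call began, turning the shorter way round; what a row does not reach only later rows make up. A row lasts 1/10 s, in which the tool goes at most 50 mm and 8.59 degrees, less where a joint would pass 70% of its speed; a pose out of reach is approached as far as the arm can. A call with a number of a shift or a turn outside -1 to 1 is refused whole. A call with a gripper value outside its range is refused whole. The fingers move at their own pace and stop on an object; "squeeze" is the grip in N (left out, the last holds). Time passes only in rows, so rows that repeat a pose let the fingers close, or fill a call up. It gives the time, the measured TCP pose, the force, the opening and the grip force at its end, in the units of the state.
- manip.get_state(): the state, without advancing time (a new reading comes with each control period).
- manip.get_image(name): name is "scene" or "side" or "wrist"; returns a dict with "pixels" (420x560x3 uint8, blue, green, red), "fx", "fy", "cx", "cy" (pixels), "D" ([k1, k2, p1, p2, k3] as OpenCV has them; the pictures are not rectified), "R" (3x3) and "t" (3): a world point X has camera coordinates R X + t. Camera axes: x right, y down, z forward; pixel columns grow to the right and rows downward; lengths in m; the calibration is good to about 2 mm. A picture is of the moment at which its call begins. There is no depth.
- manip.sign_off(): hands the job in; it is judged then, once.
The state is a dict: "clock": time; "qpos": joint angles; "qd": joint speeds; "effort": joint torques, N m; "position": TCP position; "ee_rot": TCP orientation; "contact_force": force on the tool from outside, world axes, zero at the start; "moment": the same for the moment, N m; "width": finger opening in m; "gripper_force": force on a finger pad.
Only numpy, scipy, OpenCV 4.12 (cv2) and the standard library are available. Lean on these libraries where they do the work, as an engineer would, in place of code of your own. Each camera call takes 0.05 s, during which the arm holds its last target. There are 200 camera calls.

## Task

Lift the yellow guard door out of its blue stand and, holding it upright and pointing straight out from the grey test cell, lower both its knuckles together over the two upright hinge pins until it sits fully down. Then swing the door shut against the rubber bumper on the cell's front and let go. Feel for the pins gently - the hinge was shifted at its last adjustment and the door must never press or knock on the cell or its hinge with more than 25 N in all - and leave the brass fittings, the tray and the oil bottle where they are.

Things in the scene. Friction and masses are not known exactly. Their poses are not given: they have to be found in the camera images.
- cell: Grey-framed leak-test cell with clear panels, fixed, 160 x 160 x 165 mm, open front, gauge at the rear of its roof (60 mm tall, 115 mm or more behind the front edge). Origin: centre of underside, on the table; +x points from open front to back, +y along the front to the hinge side, z up. Front edges at x = -80 mm.
- hinge_nominal (a point): Nominal axis of the two steel hinge pins, at table height: x = -100, y = 85 mm in the cell's frame, axes parallel. The real pins, one above the other, stand up to 6 mm off in x and up to 6 mm off in y: not measured, to be felt or seen.
- pins_level (a point): Same nominal axis, at the height of the upper pin's foot (z = 130 mm). Pins 8 mm thick, 20 mm long, top 3.5 mm tapered to 6 mm. Collar tops (18 mm across), where the knuckles rest, at z = 55 and 130 mm; pin tips at z = 75 and 150. Below each collar top a 12 mm thick arm, 14 mm wide, runs in cell +x to the cell; the -x and +y sides of the pins are free.
- bumper (a point): Where the tip centre of the black rubber bumper on the cell's front stands at the start: x = -97, y = -50, z = 148 mm in the cell's frame. The bumper is a friction buffer, 16 mm across: pressed in +x it gives way at 2.5 N, up to 10 mm, and stays where it is pushed; then it is a hard stop. Shut means the door touches it or has pushed it in.
- leaf: Yellow-framed clear guard door, about 0.32 kg, loose, upright in the stand. Origin: on its knuckle axis, level with its lower edge. x runs from knuckles to free edge, y normal, z up. Panel x = 14 to 152, z = 0 to 150 mm, 6 mm thick. Hung open it points along cell -x; it shuts by turning 90 deg anticlockwise seen from above, to cell -y. Fully down its origin is 25 mm above the table. Turns freely.
- knuckles (a point): On the door's knuckle axis at the underside of the lower knuckle (door z = 30 mm), door axes. Two steel knuckles, square blocks 18 x 18 mm centred on the axis, at door z = 30 to 52 and 105 to 127 mm, with a vertical 10 mm through bore (1 mm clearance round a pin).
- leaf_grip (a point): Grip point in the door's black handle block, at x = 80, y = 0, z = 172 mm in the door's frame. The block: x = 55 to 105 mm, 12 mm thick along y, z = 150 to 190 mm, above the centre of mass (about x = 76). Grasp from above across its thickness.
- leaf_edge (a point): Middle of the door's free edge: x = 152, y = 0, z = 75 mm in the door's frame. Where the shutting door meets the bumper this point is at x = -100 mm in the cell's frame (within 1.5 mm), and at most at -89 mm with the bumper fully in.
- stand: Blue fixed stand, base 120 x 70 x 10 mm, two cheeks up to z = 40 mm leaving an 8 mm slot along x whose floor is at z = 10 mm. Origin: centre of underside; x along the slot, the door's knuckles at its +x end. Lift the door 30 mm straight up to clear the slot.
- valve_a: Bystander: loose brass fitting with a red ring, 28 mm across, 52 mm tall, upright; origin at the centre of its underside.
- valve_b: Bystander: the same kind of brass fitting, to the right of the cell.
- tray: Bystander: blue tray 160 x 220 x 40 mm filled with brass fittings (to 57 mm high), heavy; origin at the centre of its underside.
- oil: Bystander: white plastic oil bottle with red cap, 44 mm across, 110 mm tall; origin at the centre of its underside.
Not all that is in view belongs to the job. What is shaped like the stand but brown is not meant.

How it is judged:
By the outcome, as a careful person would: the job done as asked, in the order asked, and still so for the second after the job is handed in, with the robot touching nothing.
It also fails if it takes over 64 s, if anything falls off the work surface, if the arm or the gripper's body presses on something with over 40 N, if the wrist force passes 120 N, or if a joint passes its speed limit or range.

## Working session

There is one attempt and no reset: what is moved stays moved. The work goes in short steps, Python scripts to look and compute and a tool call to move; the robot and the scene stay as the last step left them, time stands still between calls to the robot, and variables do not carry over. Pictures are saved under pics/ and viewed, at most 10 in all, crops included, and the job is handed in when it is done.

Besides the shell and the picture viewer there is one more tool, called after "Call:" in YAML: its name, and indented under it one key for each argument. move_arm: Moves the arm, as the interface text tells. Scaled input: -1 to 1 covers 1 m each way for a shift and 360 degrees each way for a turn. Its arguments: {"type":"object","properties":{"steps":{"type":"array"},"squeeze":{"type":"number"}},"required":["steps"]}

```bash
mkdir -p pics
cat > h.py <<'E'
import numpy as np, cv2, json
from rig import manip
def snap(n,tag):
    im=manip.get_image(n); cv2.imwrite(f'pics/{tag}.png',im['pixels'])
    np.save(f'{tag}.npy',im,allow_pickle=True); return im
def load(tag): return np.load(f'{tag}.npy',allow_pickle=True).item()
def K(im): return np.array([[im['fx'],0,im['cx']],[0,im['fy'],im['cy']],[0,0,1.]])
def ray(im,uv):
    p=cv2.undistortPoints(np.array([[uv]],float),K(im),np.array(im['D'],float))[0,0]
    R=np.array(im['R']); return -R.T@np.array(im['t']), R.T@np.array([p[0],p[1],1])
def onz(im,uv,z):
    o,d=ray(im,uv); return o+d*(z-o[2])/d[2]
def tri(im1,u1,im2,u2):
    o1,d1=ray(im1,u1);o2,d2=ray(im2,u2)
    s=np.linalg.lstsq(np.stack([d1,-d2],1),o2-o1,rcond=None)[0]
    a,b=o1+s[0]*d1,o2+s[1]*d2; return (a+b)/2,np.linalg.norm(a-b)
def proj(im,X):
    return cv2.projectPoints(np.array(X,float).reshape(-1,1,3),cv2.Rodrigues(np.array(im['R']))[0],np.array(im['t'],float),K(im),np.array(im['D'],float))[0][:,0]
E
python3 - <<'E'
from h import *
a=snap('scene','s0');b=snap('side','d0');c=snap('wrist','w0')
for i in(a,b,c): print(i['fx'],-np.array(i['R']).T@i['t'],np.array(i['R'])[2])
print(manip.get_state())
E
```

```text
429.33533177298665 [1.43725227 0.23986646 0.79713028] [-0.80104285 -0.1979497  -0.56493033]
476.30116219695776 [-0.14013964 -0.9942279   0.82575276] [ 0.46995921  0.71951486 -0.51130881]
323.4174337793343 [0.17157047 0.55264028 0.37355081] [ 0.25042397 -0.11547568 -0.96122485]
{'clock': 0.15, 'qpos': array([ 1.02702409e+00,  2.76475070e-01,  1.50584809e+00, -7.79549614e-06,
        1.36068606e+00, -1.21006806e-01]), 'qd': array([-3.29624306e-04, -9.27915862e-04, -3.25838701e-03,  1.13852218e-03,
       -5.10847442e-05,  1.82188995e-04]), 'effort': array([ 2.04007731e-03, -4.17143977e+01, -2.46032023e+01,  1.49983816e-04,
        7.58851063e-03,  1.59539288e-07]), 'position': array([0.23573327, 0.52405501, 0.24762165]), 'ee_rot': array([-2.27511984e-04,  2.09811188e-01,  9.77741665e-01, -6.70759548e-04]), 'contact_force': array([-0.73000758,  0.32856371,  0.35970846]), 'moment': array([-0.01794207,  0.03331536,  0.03294088]), 'gripper_force': 0.0, 'width': 0.08517651599532548}
```

View pics/s0.png

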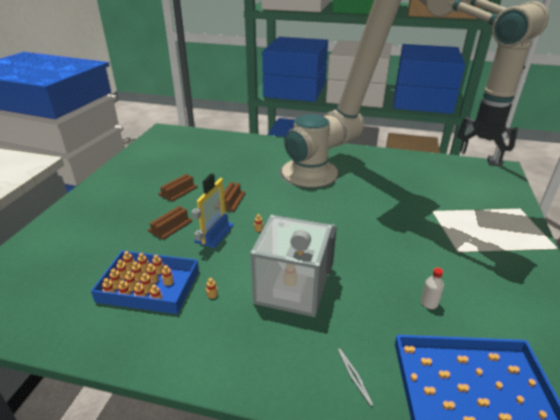

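View pics/d0.png

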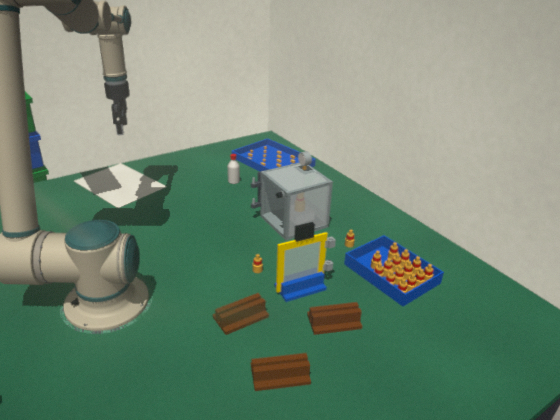

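The scene view shows the door with its yellow frame at (210,212), the blue stand at (215,232) and the cell at (293,262). The side view has the door at (302,262), the blue stand at (303,288), the cell at (295,200) and hinge pins at (256,182) and (256,204).
Things that could be mistaken for the stand (scene pixels) are the brown look-alikes at (178,186), (170,222) and (232,196), plus the blue trays at (147,282) and (475,375). I choose the blue stand at (215,232), which holds the yellow door, and check it in one close crop.

Run:
```python
from h import *
a=load('s0')['pixels'];b=load('d0')['pixels']
A=cv2.resize(a[165:325,170:345],None,fx=3.4,fy=3.4,interpolation=cv2.INTER_CUBIC)[:, :]
B=cv2.resize(b[140:310,225:360],None,fx=3.4,fy=3.4,interpolation=cv2.INTER_CUBIC)
A=cv2.resize(a[165:315,175:340],(400,364),interpolation=cv2.INTER_CUBIC)
B=cv2.resize(b[145:305,245:345],(375,600),interpolation=cv2.INTER_CUBIC)
o=np.zeros((600,790,3),np.uint8);o[:364,:400]=A;o[:,410:785]=B
cv2.imwrite('pics/c0.png',o)
```

```text
(no output)
```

View pics/c0.png

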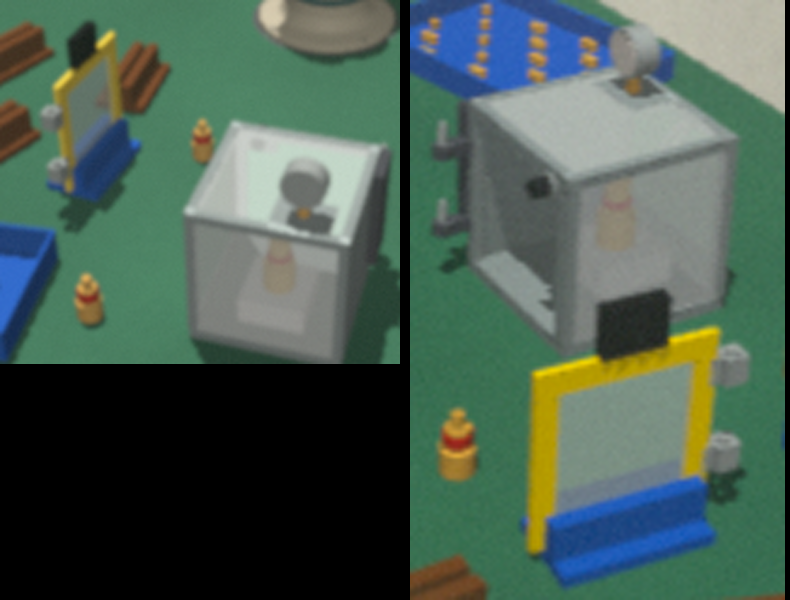

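The crop shows the yellow door upright in the blue stand, knuckles on the right (side-view crop about (730,365) and (722,452)), black handle on top at (633,325). The cell's pins are at crop (440,135) and (440,215), and the bumper at (540,187). The stand choice is confirmed.

Run:
```python
from h import *
np.set_printoptions(precision=4,suppress=True)
a=load('s0');b=load('d0')
S=lambda x,y:(x/2.424+175,y/2.424+165)
D=lambda x,y:((x-410)/3.75+245,y/3.75+145)
for n,l in dict(sc_backR=(a,S(188,212)),sc_backL=(a,S(345,240)),sc_frR=(a,S(238,125)),sc_frL=(a,S(385,148)),sd_frL=(b,D(470,100)),sd_frR=(b,D(575,180)),sd_bkR=(b,D(735,137))).items(): print(n,onz(l[0],l[1],.165)[:2])
for n,l in dict(sd_free=(b,D(532,372)),sd_kn=(b,D(718,328)),sc_kn=(a,S(55,85)),sc_free=(a,S(116,35))).items(): print(n,onz(l[0],l[1],.160)[:2])
print('pinU',onz(b,D(440,122),.150),'pinL',onz(b,D(442,200),.075))
for im,nm in((a,'s'),(b,'d')):
    h=cv2.cvtColor(im['pixels'],cv2.COLOR_BGR2HSV)
    m=(h[...,2]<45).astype(np.uint8)
    roi=(196,168,222,198) if nm=='s' else (288,218,320,244)
    x0,y0,x1,y1=roi; c=np.zeros_like(m);c[y0:y1,x0:x1]=m[y0:y1,x0:x1]
    k=max(cv2.findContours(c,0,2)[0],key=cv2.contourArea); r=cv2.minAreaRect(k); print(nm,r,cv2.approxPolyDP(k,2,True)[:,0].tolist())
    M=cv2.moments(k); cen=(M['m10']/M['m00'],M['m01']/M['m00']); print(cen)
    if nm=='s': cs=cen
    else: print(tri(a,cs,b,cen))
```

```text
sc_backR [ 0.7081 -0.0048]
sc_backL [0.7111 0.1469]
sc_frR [0.5559 0.0043]
sc_frL [0.5587 0.1622]
sd_frL [0.5562 0.1513]
sd_frR [ 0.5544 -0.0081]
sd_bkR [ 0.707  -0.0134]
sd_free [ 0.3905 -0.2015]
sd_kn [ 0.5271 -0.2225]
sc_kn [ 0.5232 -0.2193]
sc_free [ 0.3984 -0.192 ]
pinU [0.529  0.1544 0.15  ] pinL [0.5308 0.1542 0.075 ]
s ((208.50001525878906, 183.5), (8.485280990600586, 15.55634880065918), 45.0) [[212, 176], [204, 182], [205, 191], [213, 185]]
(208.52095808383234, 183.70259481037922)
d ((304.0, 232.0), (14.0, 16.0), 90.0) [[312, 225], [305, 225], [303, 228], [299, 226], [301, 228], [296, 229], [296, 238], [311, 236]]
(304.1645962732919, 232.00310559006212)
(array([ 0.4613, -0.2113,  0.1777]), np.float64(0.001505309335222822))
```

Call:
move_arm:
  steps: [0, 0, -0.023, 0.02, -0.035, 0.008, 1, 0, 0, -0.046, 0.04, -0.07, 0.016, 1, 0, 0, -0.069, 0.06, -0.105, 0.024, 1, 0, 0, -0.092, 0.08, -0.14, 0.032, 1, 0, 0, -0.115, 0.1, -0.175, 0.04, 1, 0, 0, -0.138, 0.12, -0.21, 0.048, 1, 0, 0, -0.161, 0.14, -0.245, 0.056, 1, 0, 0, -0.184, 0.16, -0.28, 0.064, 1, 0, 0, -0.207, 0.18, -0.315, 0.072, 1, 0, 0, -0.23, 0.204, -0.35, 0.082, 1]

```text
clock: 1.15
position: [0.4398, 0.1729, 0.3304]
ee_rot: [-0.0, 0.806, 0.592, -0.0]
contact_force: [0.1, 0.3, -0.2]
width: 0.0851
gripper_force: 0.0
```

Call:
move_arm:
  steps: [0, 0, -0.023, 0, 0, 0, 1, 0, 0, -0.046, 0, 0, 0, 1, 0, 0, -0.069, 0, 0, 0, 1, 0, 0, -0.092, 0, 0, 0, 1, 0, 0, -0.115, 0, 0, 0, 1, 0, 0, -0.138, 0, 0, 0, 1, 0, 0, -0.161, 0, 0, 0, 1, 0, 0, -0.184, 0, 0, 0, 1, 0, 0, -0.207, 0, 0, 0, 1, 0, 0, -0.225, 0, 0, 0, 1]

```text
clock: 2.15
position: [0.4397, 0.1743, 0.33]
ee_rot: [0.0, 0.997, -0.073, -0.0]
contact_force: [-0.4, -0.9, 0.6]
width: 0.0853
gripper_force: 0.0
```

Run:
```python
from h import *
np.set_printoptions(precision=4,suppress=True)
s=manip.get_state();print(s['clock'],s['position'],s['ee_rot'],s['qpos'],s['contact_force'])
a=snap('wrist','w1')
cv2.imwrite('pics/w1b.png',cv2.resize(a['pixels'],(800,600),interpolation=cv2.INTER_CUBIC))
```

```text
2.15 [0.4397 0.1743 0.33  ] [ 0.0002  0.9974 -0.0725 -0.0003] [ 0.2303  0.0822  1.5517 -0.0001  1.5084  1.9463] [-0.3911 -0.8825  0.5629]
```

View pics/w1b.png

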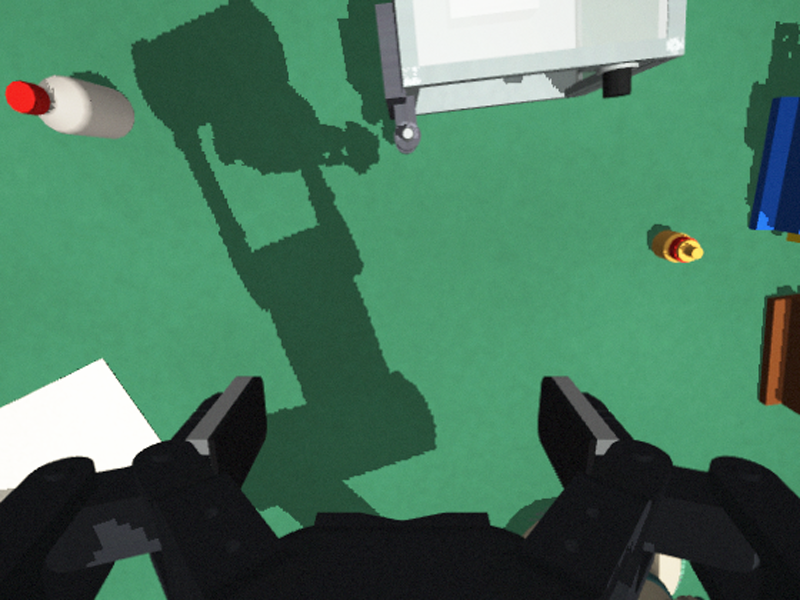

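The wrist view shows the upper pin as a bright tip at (407,133) on its collar, the cell roof's front edge from about (404,88) to (684,53), and the bumper at (617,80). Valve_a is at (680,248) and the bottle at (75,105).

Run:
```python
from h import *
np.set_printoptions(precision=4,suppress=True)
a=load('w1');b=load('d0');S=lambda x,y:(x/1.42857,y/1.42857)
p=a['pixels'][80:112,268:300].max(2);m=(p>225).astype(np.uint8)
n,l,st,c=cv2.connectedComponentsWithStats(m);print(st,c+[268,80])
for nm,x,y,z in [('L',404,88,.165),('R',684,53,.165),('pin',407,133,.150),('colU',406,136,.13),('bump',617,85,.148)]: print(nm,onz(a,S(x,y),z))
f=onz(a,S(684,53),.165)-onz(a,S(404,88),.165);print(np.degrees(np.arctan2(f[1],f[0]))+90, np.linalg.norm(f))
q=cv2.resize(a['pixels'][0:120,255:495],(800,400),interpolation=cv2.INTER_CUBIC);cv2.imwrite('pics/w1c.png',q)
```

```text
[[  0   0  32  32 997]
 [ 15  10   6   7  27]] [[283.4544  95.5657]
 [285.1852  93.0741]]
L [0.5531 0.1557 0.165 ]
R [ 0.5488 -0.006   0.165 ]
pin [0.5294 0.1572 0.15  ]
colU [0.529  0.1577 0.13  ]
bump [0.5387 0.0252 0.148 ]
-1.5333093730870502 0.16176320001499453
```

View pics/w1c.png

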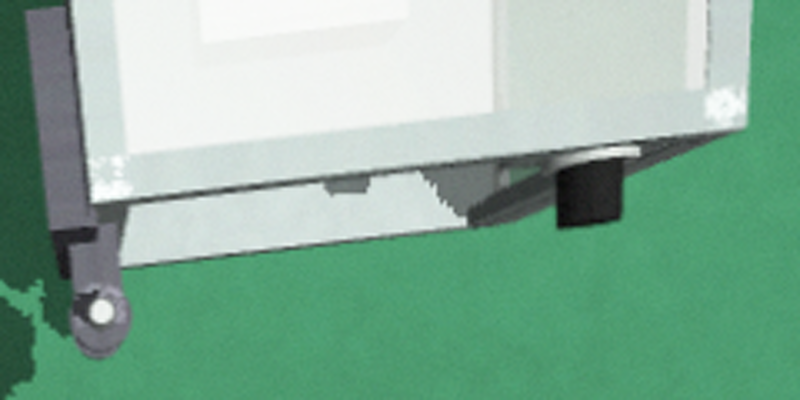

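The pin tip is clear at about (0.529, 0.157) and the cell's yaw is about -1.7 deg. Next I go above the door handle.

Call:
move_arm:
  steps: [0, 0, 0, 0.003, -0.045, 0, 1, 0, 0, 0, 0.006, -0.09, 0, 1, 0, 0, 0, 0.008, -0.135, 0, 1, 0, 0, 0, 0.01, -0.18, 0, 1, 0, 0, 0, 0.012, -0.225, 0, 1, 0, 0, -0.002, 0.014, -0.27, 0, 1, 0, 0, -0.003, 0.016, -0.315, 0, 1, 0, 0, -0.004, 0.018, -0.35, 0, 1, 0, 0, -0.005, 0.02, -0.375, 0, 1, 0, 0, -0.005, 0.021, -0.385, 0, 1]

```text
clock: 3.2
position: [0.4608, -0.2129, 0.3297]
ee_rot: [0.0, 0.996, -0.086, -0.0]
contact_force: [0.2, 0.8, 0.2]
width: 0.0855
gripper_force: 0.0
```

Run:
```python
from h import *
a=snap('wrist','w2')
cv2.imwrite('pics/w2b.png',cv2.resize(a['pixels'],(800,600),interpolation=cv2.INTER_CUBIC))
```

```text
(no output)
```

View pics/w2b.png

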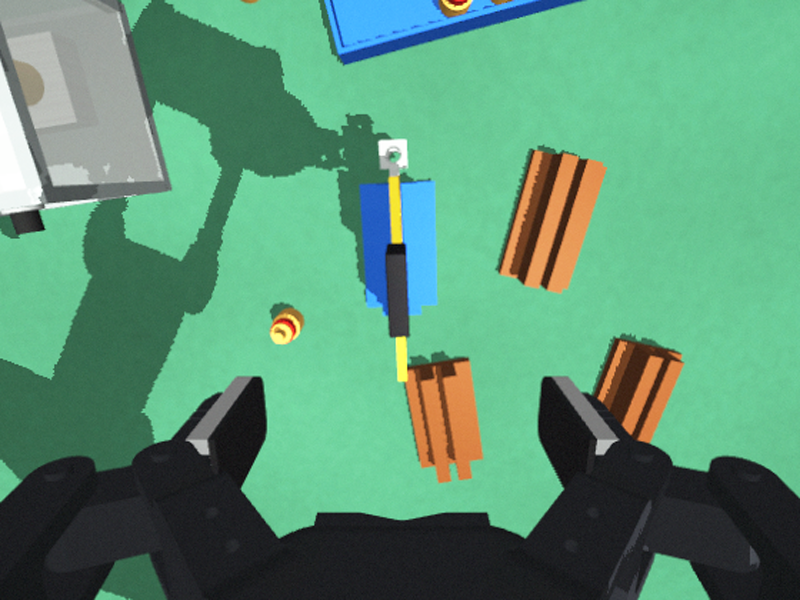

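The wrist view shows the door edge-on: the black handle from (396,246) to (399,336), the yellow frame from (394,178) to (402,380), the upper knuckle's bore at (393,155), and a brown look-alike close at (445,415).

Run:
```python
from h import *
np.set_printoptions(precision=4,suppress=True)
a=load('w2');S=lambda x,y:(x/1.42857,y/1.42857)
P={n:onz(a,S(x,y),z) for n,x,y,z in [('bk',396,246,.2),('bf',399.5,336,.2),('yk',394,178,.16),('yf',402,380,.16),('bore',393,155,.137)]}
for k in P:print(k,P[k])
for i,j in(('bk','bf'),('yk','yf'),('bore','yf')):
    d=P[i]-P[j];print(np.degrees(np.arctan2(d[1],d[0])),np.hypot(*d[:2]))
print(manip.get_state()['position'],(P['bk']+P['bf'])/2)
d=(P['yf']-P['bore'])[:2];d/=np.linalg.norm(d);print('grip',P['bore'][:2]+.08*d)
```

```text
bk [ 0.4891 -0.2152  0.2   ]
bf [ 0.4363 -0.2078  0.2   ]
yk [ 0.5248 -0.2199  0.16  ]
yf [ 0.3893 -0.2011  0.16  ]
bore [ 0.539  -0.2214  0.137 ]
-7.942996033847153 0.053292081220001064
-7.878511689387699 0.1368134323770336
-7.722474184618088 0.15111254437051994
[ 0.4611 -0.2132  0.3297] [ 0.4627 -0.2115  0.2   ]
grip [ 0.4597 -0.2107]
```

Call:
move_arm:
  steps: [0, 0, 0.003, -0.001, 0.002, -0.02, 0, 0, 0, 0.0056, -0.001, 0.002, -0.045, 0, 0, 0, 0.0056, -0.001, 0.002, -0.07, 0, 0, 0, 0.0056, -0.001, 0.002, -0.095, 0, 0, 0, 0.0056, -0.001, 0.002, -0.115, 0, 0, 0, 0.0056, -0.001, 0.002, -0.13, 0, 0, 0, 0.0056, -0.001, 0.002, -0.14, 0, 0, 0, 0.0056, -0.001, 0.002, -0.144, 0, 0, 0, 0.0056, -0.001, 0.002, -0.144, -0.3, 0, 0, 0.0056, -0.001, 0.002, -0.144, -0.5]

```text
clock: 4.25
position: [0.4605, -0.2086, 0.1871]
ee_rot: [0.0, 0.998, -0.068, 0.001]
contact_force: [0.1, -0.1, -0.1]
width: 0.0214
gripper_force: 0.0
```

Call:
move_arm:
  steps: [0, 0, 0, 0, 0, 0, -1, 0, 0, 0, 0, 0, 0, -1, 0, 0, 0, 0, 0, 0, -1, 0, 0, 0, 0, 0, 0, -1, 0, 0, 0, 0, 0, 0, -1, 0, 0, 0, 0, 0, 0, -1, 0, 0, 0, 0, 0, 0, -1, 0, 0, 0, 0, 0, 0, -1, 0, 0, 0, 0, 0, 0, -1, 0, 0, 0, 0, 0, 0, -1]
  squeeze: 80

```text
clock: 5.25
position: [0.4607, -0.2092, 0.1874]
ee_rot: [0.001, 0.998, -0.068, 0.001]
contact_force: [0.2, -1.1, 5.9]
width: 0.0109
gripper_force: 79.7
```

Call:
move_arm:
  steps: [0, 0, 0, 0, 0, 0.005, -1, 0, 0, 0, 0, 0, 0.015, -1, 0, 0, 0, 0, 0, 0.03, -1, 0, 0, 0, 0, 0, 0.045, -1, 0, 0, 0, 0, 0, 0.06, -1, 0, 0, 0, 0, 0, 0.07, -1, 0, 0, 0, -0.01, 0, 0.075, -1, 0, 0, 0, -0.03, 0.01, 0.075, -1, 0, 0, 0, -0.05, 0.03, 0.075, -1, 0, 0, 0, -0.062, 0.055, 0.075, -1]

```text
clock: 6.25
position: [0.3952, -0.1529, 0.2605]
ee_rot: [-0.0, 0.998, -0.069, -0.002]
contact_force: [0.2, 0.6, -3.8]
width: 0.0106
gripper_force: 78.4
```

Call:
move_arm:
  steps: [0, 0, 0, 0, 0.035, 0, -1, 0, 0, 0.002, 0, 0.07, 0, -1, 0, 0, 0.004, 0, 0.105, 0, -1, 0, 0, 0.006, 0, 0.14, 0, -1, 0, 0, 0.008, 0, 0.175, 0, -1, 0, 0, 0.01, 0, 0.21, 0, -1, 0, 0, 0.012, 0, 0.245, 0, -1, 0, 0, 0.014, 0, 0.275, -0.01, -1, 0, 0, 0.016, 0, 0.3, -0.02, -1, 0, 0, 0.017, 0, 0.313, -0.02, -1]

```text
clock: 7.25
position: [0.3954, 0.1607, 0.2396]
ee_rot: [0.0, 1.0, -0.014, -0.003]
contact_force: [-0.5, -0.2, -2.8]
width: 0.0105
gripper_force: 78.6
```

Run:
```python
from h import *
np.set_printoptions(precision=4,suppress=True)
a=snap('wrist','w3')
print(manip.get_state())
cv2.imwrite('pics/w3c.png',cv2.resize(a['pixels'][0:260,180:400],(508,600),interpolation=cv2.INTER_CUBIC))
```

```text
{'clock': 7.3, 'qpos': array([0.2229, 0.0583, 1.8013, 0.0029, 1.2854, 1.8199]), 'qd': array([-0.044 , -0.0153, -0.0086, -0.0355,  0.0019, -0.05  ]), 'effort': array([ -1.3654, -28.9951, -24.3322,  -0.6889,   0.1632,   0.0848]), 'position': array([0.396 , 0.1619, 0.2401]), 'ee_rot': array([-0.001 ,  0.9999, -0.0135, -0.0019]), 'contact_force': array([ 0.4359,  1.2865, -2.9827]), 'moment': array([ 0.0767, -0.0182, -0.0252]), 'gripper_force': 78.60707402229309, 'width': 0.010912804960480681}
```

View pics/w3c.png

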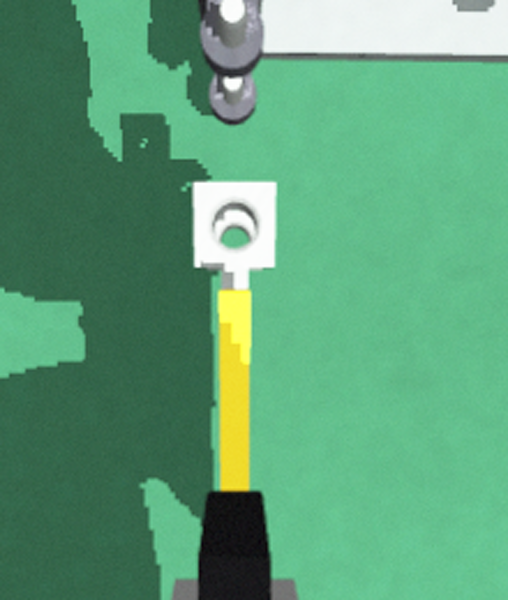

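The crop shows the upper pin tip at (232,12), the lower pin tip at (233,84), and the upper knuckle's top face from (193,182) to (276,268) with the bore at (236,227). The door hangs straight and is nearly aligned.

Run:
```python
from h import *
np.set_printoptions(precision=4,suppress=True)
a=load('w3');T=np.array([.396,.1619,.2401]);S=lambda x,y:(x/2.309+180,y/2.309)
k=onz(a,S(235,225.5),.1897)
for z in(.186,.1897,.193): print('kn',onz(a,S(235,225.5),z), (onz(a,S(235,225.5),z)-T))
for y in(11,13): print('pU',onz(a,S(232,y),.15))
for y in(82,85): print('pL',onz(a,S(232.5,y),.075))
for (x,y) in((235,290),(235,490)):print('frame',onz(a,S(x,y),.2127))
for r in[(193,182),(276,182),(193,268),(276,268)]:print(onz(a,S(*r),.1897))
g=cv2.cvtColor(a['pixels'],cv2.COLOR_BGR2GRAY)
for y0,y1 in((0,16),(30,42)):
    m=(g[y0:y1,265:300]>200).astype(np.uint8);n,l,st,c=cv2.connectedComponentsWithStats(m);print(st[1:],c[1:]+[265,y0])
b=load('w1');print(onz(b,(285.2,93.1),.15))
```

```text
kn [0.475  0.1577 0.186 ] [ 0.079  -0.0042 -0.0541]
kn [0.4748 0.1578 0.1897] [ 0.0788 -0.0041 -0.0504]
kn [0.4746 0.1578 0.193 ] [ 0.0786 -0.0041 -0.0471]
pU [0.5288 0.1569 0.15  ]
pU [0.5284 0.1569 0.15  ]
pL [0.5288 0.1568 0.075 ]
pL [0.5279 0.1568 0.075 ]
frame [0.4614 0.1582 0.2127]
frame [0.4202 0.1594 0.2127]
[0.4841 0.1667 0.1897]
[0.4836 0.1485 0.1897]
[0.4659 0.1675 0.1897]
[0.4654 0.1488 0.1897]
[[ 11   0  10  10  86]
 [ 28   0   7  16 102]] [[280.3372   3.9884]
 [296.2941   7.3824]]
[[12  4  8  5 33]] [[280.3939  35.697 ]]
[0.5294 0.1569 0.15  ]
```

Call:
move_arm:
  steps: [0, 0, 0, 0, 0, -0.004, -1, 0, 0, 0, 0, 0, -0.008, -1, 0, 0, 0, 0.005, 0, -0.012, -1, 0, 0, 0, 0.015, 0, -0.012, -1, 0, 0, 0, 0.026, -0.001, -0.012, -1, 0, 0, 0, 0.037, -0.001, -0.012, -1, 0, 0, 0, 0.046, -0.001, -0.012, -1, 0, 0, 0, 0.052, -0.001, -0.012, -1, 0, 0, 0, 0.054, -0.001, -0.012, -1, 0, 0, 0, 0.054, -0.001, -0.012, -1]

```text
clock: 8.3
position: [0.4521, 0.1584, 0.2292]
ee_rot: [0.0, 1.0, -0.015, -0.0]
contact_force: [-0.1, -0.3, -3.1]
width: 0.0107
gripper_force: 78.6
```

Run:
```python
from h import *
np.set_printoptions(precision=4,suppress=True)
a=snap('wrist','w4')
s=manip.get_state();print(s['position'],s['ee_rot'],s['contact_force'],s['moment'],s['qd'])
cv2.imwrite('pics/w4c.png',cv2.resize(a['pixels'][40:200,220:340],(600,600*160//120*600//800),interpolation=cv2.INTER_CUBIC) if 0 else cv2.resize(a['pixels'][50:150,230:330],(600,600),interpolation=cv2.INTER_CUBIC))
```

```text
[0.4517 0.1584 0.2292] [ 0.0001  0.9999 -0.0147 -0.0004] [ 0.2397 -1.0087 -3.2746] [-0.0326  0.0373  0.018 ] [ 0.0016 -0.0065  0.0069 -0.0005  0.0027  0.0013]
```

View pics/w4c.png

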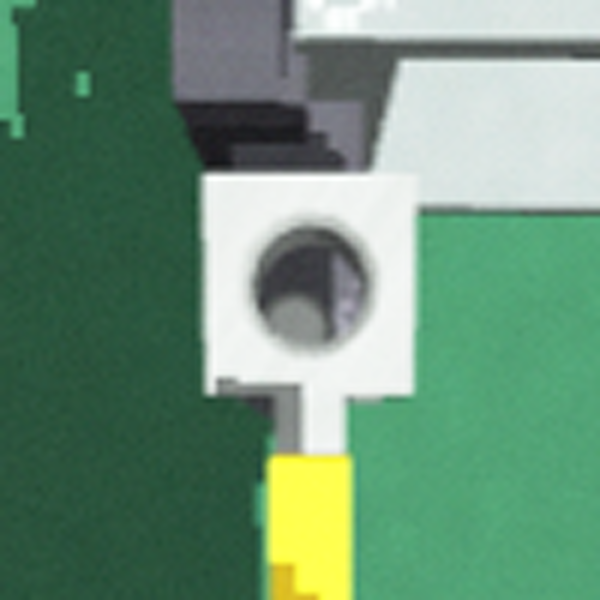

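The crop shows the pin tip through the upper knuckle's bore at (299,318), with the bore centre at (311,286), so it is nearly aligned.

Run:
```python
from h import *
np.set_printoptions(precision=4,suppress=True)
a=load('w4');S=lambda x,y:(x/6+230,y/6+50)
zk=.2292-.1774+.127
print('cam',-np.array(a['R']).T@a['t'])
for q in((311,286),(309.5,284)): print('kn',onz(a,S(*q),zk))
print('bore w',onz(a,S(252,286),zk)-onz(a,S(372,286),zk))
for q in((299,318),(271,318),(327,318),(299,292)): print('pin',onz(a,S(*q),.15))
```

```text
cam [0.5214 0.1562 0.3551]
kn [0.5317 0.1553 0.1788]
kn [0.5319 0.1554 0.1788]
bore w [0.0003 0.0103 0.    ]
pin [0.5304 0.1565 0.15  ]
pin [0.5305 0.1593 0.15  ]
pin [0.5303 0.1537 0.15  ]
pin [0.5329 0.1564 0.15  ]
```

Call:
move_arm:
  steps: [0, 0, 0, -0.0007, 0.0005, 0, -1, 0, 0, 0, -0.0014, 0.0011, 0, -1, 0, 0, 0, -0.0014, 0.0011, -0.001, -1, 0, 0, 0, -0.0014, 0.0011, -0.002, -1, 0, 0, 0, -0.0014, 0.0011, -0.003, -1, 0, 0, 0, -0.0014, 0.0011, -0.004, -1, 0, 0, 0, -0.0014, 0.0011, -0.005, -1, 0, 0, 0, -0.0014, 0.0011, -0.006, -1, 0, 0, 0, -0.0014, 0.0011, -0.007, -1, 0, 0, 0, -0.0014, 0.0011, -0.0075, -1]

```text
clock: 9.35
position: [0.4505, 0.1595, 0.2217]
ee_rot: [0.0, 1.0, -0.015, -0.0]
contact_force: [-0.2, -0.7, -3.0]
width: 0.0105
gripper_force: 78.6
```

Run:
```python
from h import *
np.set_printoptions(precision=4,suppress=True)
a=snap('wrist','w5')
s=manip.get_state();print(s['position'],s['ee_rot'],s['contact_force'],s['moment'])
cv2.imwrite('pics/w5c.png',cv2.resize(a['pixels'][50:150,230:330],(600,600),interpolation=cv2.INTER_CUBIC))
```

```text
[0.4505 0.1594 0.2216] [ 0.0001  0.9999 -0.0148 -0.0002] [ 0.7132  0.448  -2.8737] [-0.0234  0.0321  0.0077]
```

View pics/w5c.png

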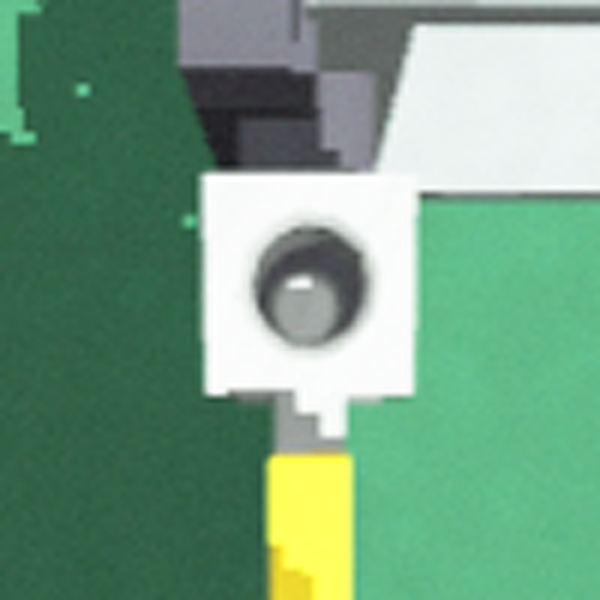

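The tip, at (305,308), is now close to centred in the bore at (311,286) after allowing for perspective. There is no contact force yet.

```bash
cat > pin.py <<'E'
from h import *
np.set_printoptions(precision=4,suppress=True)
a=load('w5');S=lambda x,y:(x/6+230,y/6+50)
zk=.2216-.1774+.127
print('kn',onz(a,S(310.5,285),zk),'w',onz(a,S(252,286),zk)-onz(a,S(372,286),zk))
p=onz(a,S(305,308),.15);print('pin',p)
k=onz(a,S(310.5,285),zk);k[2]=.15;print(p-k)
E
python3 pin.py
```

```text
kn [0.5303 0.1564 0.1712] w [0.0003 0.0103 0.    ]
pin [0.5294 0.1569 0.15  ]
[-0.0008  0.0005  0.    ]
```

Call:
move_arm:
  steps: [0, 0, 0, -0.0003, 0.0002, 0, -1, 0, 0, 0, -0.0006, 0.0004, 0, -1, 0, 0, 0, -0.0006, 0.0004, -0.0004, -1, 0, 0, 0, -0.0006, 0.0004, -0.0008, -1, 0, 0, 0, -0.0006, 0.0004, -0.0012, -1, 0, 0, 0, -0.0006, 0.0004, -0.0016, -1, 0, 0, 0, -0.0006, 0.0004, -0.002, -1, 0, 0, 0, -0.0006, 0.0004, -0.0024, -1, 0, 0, 0, -0.0006, 0.0004, -0.0026, -1, 0, 0, 0, -0.0006, 0.0004, -0.0026, -1]

```text
clock: 10.4
position: [0.4499, 0.1599, 0.2192]
ee_rot: [0.0, 1.0, -0.015, -0.0]
contact_force: [-0.4, -0.2, -4.0]
width: 0.011
gripper_force: 78.6
```

Call:
move_arm:
  steps: [0, 0, 0, 0, 0, -0.0004, -1, 0, 0, 0, 0, 0, -0.0008, -1, 0, 0, 0, 0, 0, -0.0012, -1, 0, 0, 0, 0, 0, -0.0016, -1, 0, 0, 0, 0, 0, -0.002, -1, 0, 0, 0, 0, 0, -0.0024, -1, 0, 0, 0, 0, 0, -0.0028, -1, 0, 0, 0, 0, 0, -0.003, -1, 0, 0, 0, 0, 0, -0.003, -1, 0, 0, 0, 0, 0, -0.003, -1]

```text
clock: 11.4
position: [0.45, 0.1599, 0.2162]
ee_rot: [0.0, 1.0, -0.015, -0.0]
contact_force: [0.2, -0.5, -3.8]
width: 0.0108
gripper_force: 78.6
```

Run:
```python
from h import *
np.set_printoptions(precision=4,suppress=True)
a=snap('wrist','w6')
s=manip.get_state();print(s['position'],s['ee_rot'],s['contact_force'],s['moment'])
g=a['pixels'][50:150,230:330].max(2)
c=snap('side','d6')
print(g[34:62:2,40:64:1])
```

```text
[0.45   0.1599 0.2163] [ 0.      0.9999 -0.0147  0.0001] [-0.1599  0.1565 -3.3184] [ 0.0295  0.1063 -0.0022]
[[251 251 251 251 252 252 252 253 252 252 251 250 251 252 252 252 252 252
  252 252 252 252 250 251]
 [251 252 252 252 252 250 247 242 235 232 227 229 230 228 228 229 240 248
  252 252 252 251 251 251]
 [252 252 252 250 244 236 229 211 154  94 102 120 106  88 106 156 195 220
  230 245 250 250 251 252]
 [252 250 243 236 225 164 129 132 126 119 118 115 107 108 100  94  83 111
  169 205 225 245 252 252]
 [249 243 232 187 131 128 118  94  78  80  80  81  78  77  79  79  78  87
   82 130 191 227 245 252]
 [247 238 213 126 115  91  77  87 118 145 166 192 182 155 118  94  82  81
   83  83 146 208 231 249]
 [245 225 156 109  85  87 115 189 244 251 251 252 250 246 240 192 110  89
   80  81 115 176 227 247]
 [245 224 160  93  82  91 186 247 251 251 251 252 242 169 171 173 147  98
   79  86 115 180 228 248]
 [246 233 189  79  85  99 134 168 169 167 165 170 170 172 172 171 153 108
   85  86 142 200 234 251]
 [250 243 223 143  86  88 111 150 166 168 171 169 170 170 168 160 127  85
   88 140 198 228 247 252]
 [253 251 245 229 188 113  83  97 133 154 167 171 167 156 140 105  84  95
  152 200 233 250 252 252]
 [252 251 252 250 241 223 177 144 118  96  90  81  90 101 112 126 177 213
  233 248 252 252 252 252]
 [251 252 252 252 252 251 246 238 231 223 226 224 219 225 226 230 242 250
  253 253 252 252 252 252]
 [251 252 252 252 252 251 250 251 251 252 252 251 251 251 252 252 252 253
  253 252 252 252 252 252]]
```

Call:
move_arm:
  steps: [0, 0, 0, 0, 0, -0.001, -1, 0, 0, 0, 0, 0, -0.002, -1, 0, 0, 0, 0, 0, -0.003, -1, 0, 0, 0, 0, 0, -0.004, -1, 0, 0, 0, 0, 0, -0.005, -1, 0, 0, 0, 0, 0, -0.006, -1, 0, 0, 0, 0, 0, -0.007, -1, 0, 0, 0, 0, 0, -0.008, -1, 0, 0, 0, 0, 0, -0.009, -1, 0, 0, 0, 0, 0, -0.009, -1]

```text
clock: 12.5
position: [0.4499, 0.1599, 0.2071]
ee_rot: [0.0, 1.0, -0.015, -0.0]
contact_force: [0.8, -0.2, -3.7]
width: 0.0103
gripper_force: 78.6
```

Run:
```python
from h import *
np.set_printoptions(precision=4,suppress=True)
s=manip.get_state();print(s['position'],s['ee_rot'],s['contact_force'],s['moment'])
```

```text
[0.4499 0.1599 0.2071] [ 0.0001  0.9999 -0.0148 -0.0001] [ 0.7759 -0.1888 -3.6717] [ 0.0161 -0.0053  0.0313]
```

Call:
move_arm:
  steps: [0, 0, 0, 0, 0, -0.0005, -1, 0, 0, 0, 0, 0, -0.001, -1, 0, 0, 0, 0, 0, -0.0015, -1, 0, 0, 0, 0, 0, -0.002, -1, 0, 0, 0, 0, 0, -0.0025, -1, 0, 0, 0, 0, 0, -0.003, -1, 0, 0, 0, 0, 0, -0.0034, -1, 0, 0, 0, 0, 0, -0.0038, -1, 0, 0, 0, 0, 0, -0.0038, -1, 0, 0, 0, 0, 0, -0.0038, -1]

```text
clock: 13.5
position: [0.4499, 0.1599, 0.2034]
ee_rot: [0.0, 1.0, -0.015, -0.0]
contact_force: [-0.0, 0.0, -3.5]
width: 0.0108
gripper_force: 78.6
```

Call:
move_arm:
  steps: [0, 0, 0, 0, 0, -0.0001, -1, 0, 0, 0, 0, 0, -0.0002, -1, 0, 0, 0, 0, 0, -0.0003, -1, 0, 0, 0, 0, 0, -0.0004, -1, 0, 0, 0, 0, 0, -0.0005, -1, 0, 0, 0, 0, 0, -0.0006, -1, 0, 0, 0, 0, 0, -0.0006, -1, 0, 0, 0, 0, 0, -0.0006, -1, 0, 0, 0, 0, 0, -0.0006, -1, 0, 0, 0, 0, 0, -0.0006, -1]

```text
clock: 14.5
position: [0.45, 0.1599, 0.2028]
ee_rot: [0.0, 1.0, -0.015, 0.0]
contact_force: [-0.2, -0.7, -3.3]
width: 0.0108
gripper_force: 78.6
```

Call:
move_arm:
  steps: [0, 0, 0, 0, 0, -0.0001, -1, 0, 0, 0, 0, 0, -0.0002, -1, 0, 0, 0, 0, 0, -0.0003, -1, 0, 0, 0, 0, 0, -0.0004, -1, 0, 0, 0, 0, 0, -0.0004, -1, 0, 0, 0, 0, 0, -0.0004, -1, 0, 0, 0, 0, 0, -0.0004, -1, 0, 0, 0, 0, 0, -0.0004, -1, 0, 0, 0, 0, 0, -0.0004, -1, 0, 0, 0, 0, 0, -0.0004, -1]

```text
clock: 15.5
position: [0.45, 0.1599, 0.2025]
ee_rot: [0.0, 1.0, -0.015, 0.0]
contact_force: [-0.7, -0.1, -2.0]
width: 0.0109
gripper_force: 78.8
```

Call:
move_arm:
  steps: [0, 0, 0, 0, 0, -0.0001, -1, 0, 0, 0, 0, 0, -0.0002, -1, 0, 0, 0, 0, 0, -0.0003, -1, 0, 0, 0, 0, 0, -0.0003, -1, 0, 0, 0, 0, 0, -0.0003, -1, 0, 0, 0, 0, 0, -0.0003, -1, 0, 0, 0, 0, 0, -0.0003, -1, 0, 0, 0, 0, 0, -0.0003, -1, 0, 0, 0, 0, 0, -0.0003, -1, 0, 0, 0, 0, 0, -0.0003, -1]

```text
clock: 16.5
position: [0.4498, 0.1599, 0.2023]
ee_rot: [0.0, 1.0, -0.015, -0.0]
contact_force: [-3.4, -0.6, 3.8]
width: 0.0105
gripper_force: 79.8
```

Seated at TCP z of about 0.2023, as predicted. I'll open the jaws a little so they stand loosely around the handle, raise slightly, then swing along an arc.

Call:
move_arm:
  steps: [0, 0, 0, 0, 0, 0.0003, -1, 0, 0, 0, 0, 0, 0.0003, -0.5, 0, 0, 0, 0, 0, 0.0003, -0.5, 0, 0, 0, 0, 0, 0.0003, -0.5, 0, 0, 0, 0, 0, 0.0003, -0.5, 0, 0, 0, 0, 0, 0.0003, -0.5, 0, 0, 0, 0, 0, 0.002, -0.5, 0, 0, 0, 0, 0, 0.004, -0.5, 0, 0, 0, 0, 0, 0.005, -0.5, 0, 0, 0, 0, 0, 0.005, -0.5]

```text
clock: 17.5
position: [0.4501, 0.1599, 0.2074]
ee_rot: [-0.0, 1.0, -0.015, 0.0]
contact_force: [-0.1, -0.2, -0.8]
width: 0.0214
gripper_force: 0.0
```

Run:
```python
from h import *
np.set_printoptions(precision=4,suppress=True)
s=manip.get_state();print(s['position'],s['ee_rot'],s['contact_force'],s['width'])
P=lambda t:np.array([-.0792*np.cos(t)-.003*np.sin(t),-.0792*np.sin(t)+.003*np.cos(t)])
for a,l in((0,[2,5,9,14,19,25,31,37,43,48]),(48,[53,58,63,68,73,77,81,84,87,89]),(89,[90,91,92,93,93.5,94,94.5,95,95.5,96,97,98,99])):
    print(a,[[float(round((t-a)/360,4)),*np.round(P(np.radians(t))-P(np.radians(a)),4).tolist()] for t in l])
```

```text
[0.4501 0.1599 0.2074] [-0.      0.9999 -0.0147  0.0003] [-0.0656 -0.1778 -0.7837] 0.021443705081600994
0 [[0.0056, -0.0001, -0.0028], [0.0139, 0.0, -0.0069], [0.025, 0.0005, -0.0124], [0.0389, 0.0016, -0.0192], [0.0528, 0.0033, -0.0259], [0.0694, 0.0062, -0.0338], [0.0861, 0.0098, -0.0412], [0.1028, 0.0141, -0.0483], [0.1194, 0.0192, -0.0548], [0.1333, 0.024, -0.0598]]
48 [[0.0139, 0.0052, -0.0046], [0.0278, 0.0107, -0.0087], [0.0417, 0.0166, -0.0124], [0.0556, 0.0228, -0.0155], [0.0694, 0.0292, -0.018], [0.0806, 0.0345, -0.0196], [0.0917, 0.0399, -0.0209], [0.1, 0.044, -0.0216], [0.1083, 0.0481, -0.0221], [0.1139, 0.0508, -0.0223]]
89 [[0.0028, 0.0014, -0.0001], [0.0056, 0.0028, -0.0001], [0.0083, 0.0041, -0.0001], [0.0111, 0.0055, -0.0001], [0.0125, 0.0062, -0.0001], [0.0139, 0.0069, -0.0001], [0.0153, 0.0076, -0.0001], [0.0167, 0.0083, -0.0], [0.0181, 0.009, 0.0], [0.0194, 0.0097, 0.0001], [0.0222, 0.0111, 0.0002], [0.025, 0.0124, 0.0003], [0.0278, 0.0138, 0.0004]]
```

Call:
move_arm:
  steps: [0, 0, 0.0056, -0.0001, -0.0028, 0, -0.5, 0, 0, 0.0139, 0, -0.0069, 0, -0.5, 0, 0, 0.025, 0.0005, -0.0124, 0, -0.5, 0, 0, 0.0389, 0.0016, -0.0192, 0, -0.5, 0, 0, 0.0528, 0.0033, -0.0259, 0, -0.5, 0, 0, 0.0694, 0.0062, -0.0338, 0, -0.5, 0, 0, 0.0861, 0.0098, -0.0412, 0, -0.5, 0, 0, 0.1028, 0.0141, -0.0483, 0, -0.5, 0, 0, 0.1194, 0.0192, -0.0548, 0, -0.5, 0, 0, 0.1333, 0.024, -0.0598, 0, -0.5]

```text
clock: 18.5
position: [0.474, 0.0998, 0.2071]
ee_rot: [-0.0, 0.919, 0.395, -0.0]
contact_force: [-0.8, -0.5, 0.0]
width: 0.0211
gripper_force: 0.2
```

Call:
move_arm:
  steps: [0, 0, 0.0139, 0.0052, -0.0046, 0, -0.5, 0, 0, 0.0278, 0.0107, -0.0087, 0, -0.5, 0, 0, 0.0417, 0.0166, -0.0124, 0, -0.5, 0, 0, 0.0556, 0.0228, -0.0155, 0, -0.5, 0, 0, 0.0694, 0.0292, -0.018, 0, -0.5, 0, 0, 0.0806, 0.0345, -0.0196, 0, -0.5, 0, 0, 0.0917, 0.0399, -0.0209, 0, -0.5, 0, 0, 0.1, 0.044, -0.0216, 0, -0.5, 0, 0, 0.1083, 0.0481, -0.0221, 0, -0.5, 0, 0, 0.1139, 0.0508, -0.0223, 0, -0.5]

```text
clock: 19.5
position: [0.5249, 0.0777, 0.207]
ee_rot: [-0.0, 0.723, 0.691, -0.0]
contact_force: [-0.1, 0.5, 0.3]
width: 0.021
gripper_force: 0.2
```

Run:
```python
from h import *
np.set_printoptions(precision=4,suppress=True)
s=manip.get_state();print(s['position'],s['ee_rot'],s['contact_force'],s['qpos'])
a=snap('wrist','w7');b=snap('side','d7')
o=np.zeros((600,800,3),np.uint8)
o[:420,:560]=a['pixels'];o[300:600,560:800]=cv2.resize(b['pixels'][145:245,245:325],(240,300),interpolation=cv2.INTER_CUBIC)
cv2.imwrite('pics/c7.png',o)
h=cv2.cvtColor(a['pixels'],cv2.COLOR_BGR2HSV);m=cv2.inRange(h,(20,150,100),(35,255,255))
k=max(cv2.findContours(m,0,2)[0],key=cv2.contourArea);print(cv2.minAreaRect(k),cv2.boundingRect(k))
```

```text
[0.5249 0.0777 0.207 ] [-0.0001  0.723   0.6909 -0.0001] [-0.1075  0.4898  0.2768] [ 0.0159  0.2368  1.6661 -0.0001  1.2389  0.0613]
((279.32733154296875, 171.85601806640625), (14.842894554138184, 85.65345001220703), 5.31454610824585) (269, 129, 22, 86)
```

View pics/c7.png

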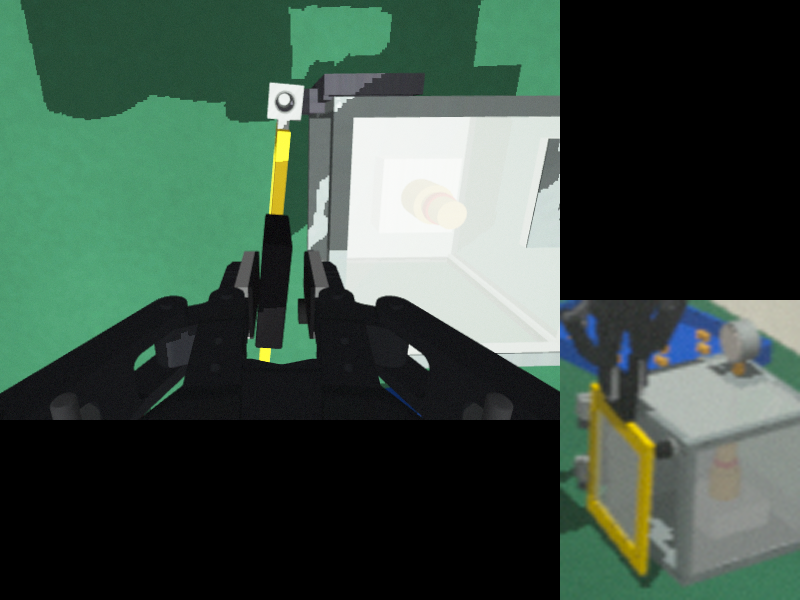

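The views show the door on its pins (pin in the bore at (285,100)), trailing the tool by a few degrees and about to meet the bumper. I continue slowly.

Call:
move_arm:
  steps: [0, 0, 0.0014, 0.0007, 0, 0, -0.5, 0, 0, 0.0028, 0.0014, -0.0001, 0, -0.5, 0, 0, 0.0042, 0.0021, -0.0001, 0, -0.5, 0, 0, 0.0056, 0.0028, -0.0001, 0, -0.5, 0, 0, 0.007, 0.0035, -0.0001, 0, -0.5, 0, 0, 0.0083, 0.0041, -0.0001, 0, -0.5, 0, 0, 0.0097, 0.0048, -0.0001, 0, -0.5, 0, 0, 0.0111, 0.0055, -0.0001, 0, -0.5, 0, 0, 0.0125, 0.0062, -0.0001, 0, -0.5, 0, 0, 0.0125, 0.0062, -0.0001, 0, -0.5]

```text
clock: 20.6
position: [0.5311, 0.0777, 0.2072]
ee_rot: [0.0, 0.696, 0.718, 0.0]
contact_force: [-0.5, -0.6, -0.5]
width: 0.0214
gripper_force: 0.1
```

```bash
cat > door.py <<'E'
from h import *
import sys
np.set_printoptions(precision=4,suppress=True)
s=manip.get_state();print(s['clock'],s['position'],s['ee_rot'],s['contact_force'],s['gripper_force'])
t=sys.argv[1]
for n in('wrist','side'):
    a=snap(n,n+t)
    h=cv2.cvtColor(a['pixels'],cv2.COLOR_BGR2HSV);m=cv2.inRange(h,(20,150,100),(35,255,255))
    if n=='side': m[:,:240]=0;m[:,290:]=0;m[:140]=0;m[250:]=0
    k=max(cv2.findContours(m,0,2)[0],key=cv2.contourArea)
    if n=='wrist':
        v=cv2.minAreaRect(k);print(v)
        pts=k[:,0].astype(float);y0,y1=pts[:,1].min(),pts[:,1].max()
        c=[onz(a,(pts[abs(pts[:,1]-y)<3][:,0].mean(),y),.175) for y in(y0+6,y1-6)]
        d=c[0]-c[1];print('door angle from -y',np.degrees(np.arctan2(d[1],d[0]))-90,c)
    else:
        p=k[:,0];print('side corners',cv2.approxPolyDP(k,3,True)[:,0].tolist())
        q=p[np.argmax(p[:,0]-p[:,1]*.6)];print('free top corner',q,onz(a,q.astype(float),.175))
E
python3 door.py 8
```

```text
20.6 [0.5311 0.0777 0.2072] [0.0001 0.6958 0.7182 0.0001] [-0.4935 -0.5791 -0.5298] 0.13411784237177926
((279.284423828125, 171.62820434570312), (14.659515380859375, 86.27908325195312), 5.29008150100708)
door angle from -y -7.948230953403993 [array([0.5326, 0.1402, 0.175 ]), array([0.5274, 0.1029, 0.175 ])]
side corners [[256, 173], [254, 214], [276, 235], [279, 192]]
free top corner [279 192] [ 0.5226 -0.0037  0.175 ]
```

Call:
move_arm:
  steps: [0, 0, 0.0014, 0.0007, 0, 0, -0.5, 0, 0, 0.0028, 0.0014, 0, 0, -0.5, 0, 0, 0.0042, 0.0021, 0.0001, 0, -0.5, 0, 0, 0.0056, 0.0028, 0.0001, 0, -0.5, 0, 0, 0.007, 0.0035, 0.0002, 0, -0.5, 0, 0, 0.0083, 0.0042, 0.0002, 0, -0.5, 0, 0, 0.0097, 0.0049, 0.0003, 0, -0.5, 0, 0, 0.0111, 0.0055, 0.0004, 0, -0.5, 0, 0, 0.0111, 0.0055, 0.0004, 0, -0.5, 0, 0, 0.0111, 0.0055, 0.0004, 0, -0.5]

```text
clock: 21.7
position: [0.5356, 0.0781, 0.2071]
ee_rot: [-0.001, 0.67, 0.742, -0.001]
contact_force: [-3.9, 0.0, 2.4]
width: 0.0213
gripper_force: 2.2
```

```bash
python3 door.py 9
```

```text
21.7 [0.5356 0.0781 0.2071] [-0.0006  0.6704  0.742  -0.0006] [-3.8786  0.0049  2.4335] 2.1673681132961065
((280.4539794921875, 169.762939453125), (15.97996997833252, 90.48214721679688), 6.115502834320068)
door angle from -y 2.1679972867340354 [array([0.5296, 0.1421, 0.175 ]), array([0.5311, 0.1031, 0.175 ])]
side corners [[257, 172], [254, 213], [278, 234], [281, 191]]
free top corner [281 191] [ 0.5308 -0.0016  0.175 ]
```

In contact at 3.9 N, which matches the bumper. I push about 2.5 mm further.

Call:
move_arm:
  steps: [0, 0, 0.0007, 0.0004, 0, 0, -0.5, 0, 0, 0.0014, 0.0007, 0, 0, -0.5, 0, 0, 0.0021, 0.001, 0.0001, 0, -0.5, 0, 0, 0.0028, 0.0014, 0.0001, 0, -0.5, 0, 0, 0.0035, 0.0017, 0.0001, 0, -0.5, 0, 0, 0.0042, 0.002, 0.0002, 0, -0.5, 0, 0, 0.0049, 0.0024, 0.0002, 0, -0.5, 0, 0, 0.0056, 0.0027, 0.0002, 0, -0.5, 0, 0, 0.0056, 0.0027, 0.0002, 0, -0.5, 0, 0, 0.0056, 0.0027, 0.0002, 0, -0.5]

```text
clock: 22.8
position: [0.5392, 0.0783, 0.2072]
ee_rot: [0.0, 0.657, 0.754, 0.0]
contact_force: [-4.9, -1.2, 2.6]
width: 0.0214
gripper_force: 2.4
```

```bash
python3 door.py 10
```

```text
22.8 [0.5392 0.0783 0.2072] [0.0001 0.6573 0.7536 0.0001] [-4.9245 -1.1524  2.5746] 2.389589924714528
((279.2772216796875, 170.22772216796875), (16.11960220336914, 89.35433959960938), 5.710593223571777)
door angle from -y -2.239298245096464 [array([0.5308, 0.1416, 0.175 ]), array([0.5293, 0.1025, 0.175 ])]
side corners [[257, 172], [255, 214], [279, 234], [283, 191]]
free top corner [283 191] [ 0.5357 -0.0045  0.175 ]
```

Call:
move_arm:
  steps: [0, 0, 0, -0.001, 0, 0, -0.5, 0, 0, 0, -0.002, 0, 0, -0.5, 0, 0, 0, -0.003, 0, 0, -0.3, 0, 0, 0, -0.003, 0, 0, -0.1, 0, 0, 0, -0.003, 0, 0, -0.1, 0, 0, 0, -0.003, 0, 0.01, -0.1, 0, 0, 0, -0.003, 0, 0.03, -0.1, 0, 0, 0, -0.003, 0, 0.06, -0.1, 0, 0, 0, -0.003, 0, 0.09, -0.1, 0, 0, 0, -0.003, 0, 0.11, -0.1]

```text
clock: 23.9
position: [0.5371, 0.0783, 0.3203]
ee_rot: [0.002, 0.657, 0.754, 0.002]
contact_force: [0.8, 0.1, 0.5]
width: 0.0385
gripper_force: 0.0
```

Call:
move_arm:
  steps: [0, 0, 0, -0.02, 0, 0.01, -0.1, 0, 0, 0, -0.05, 0, 0.02, -0.1, 0, 0, 0, -0.08, 0, 0.02, -0.1, 0, 0, 0, -0.1, 0, 0.02, -0.1, 0, 0, 0, -0.12, 0, 0.02, -0.1, 0, 0, 0, -0.12, 0, 0.02, -0.1, 0, 0, 0, -0.12, 0, 0.02, -0.1, 0, 0, 0, -0.12, 0, 0.02, -0.1, 0, 0, 0, -0.12, 0, 0.02, -0.1, 0, 0, 0, -0.12, 0, 0.02, -0.1]

```text
clock: 24.9
position: [0.4169, 0.0783, 0.3369]
ee_rot: [-0.0, 0.657, 0.754, -0.0]
contact_force: [0.5, -0.3, -0.7]
width: 0.0386
gripper_force: 0.0
```

```bash
python3 door.py 11
python3 - <<'E'
from h import *
c=snap('scene','s11')
# bystander drift check
a=load('s0')
for n,i in(('0',a),('1',c)):
    h=cv2.cvtColor(i['pixels'],cv2.COLOR_BGR2HSV)
    m=cv2.inRange(h,(8,120,80),(22,255,255))
    for r in((200,275,225,302),(250,210,268,236)): 
        x0,y0,x1,y1=r;M=cv2.moments(m[y0:y1,x0:x1],True);print(n,M['m10']/M['m00']+x0,M['m01']/M['m00']+y0)
    m=cv2.inRange(h,(20,150,100),(35,255,255));m[:,:240]=0;y,x=np.nonzero(m[180:320]);print('yellow',len(x),x.min() if len(x) else 0,x.max() if len(x) else 0)
E
```

```text
24.9 [0.4169 0.0783 0.3369] [-0.0001  0.6573  0.7536 -0.0001] [ 0.4802 -0.3002 -0.7484] 0.0
((378.3412780761719, 208.45806884765625), (54.16115951538086, 142.78187561035156), 14.796761512756348)
door angle from -y 9.81931990407567 [array([0.5034, 0.142 , 0.175 ]), array([0.5259, 0.0116, 0.175 ])]
side corners [[257, 173], [255, 214], [278, 234], [281, 192]]
free top corner [281 192] [ 0.5275 -0.0066  0.175 ]
0 211.18382352941177 288.74264705882354
0 257.962962962963 223.28395061728395
yellow 0 0 0
1 211.1925925925926 288.75555555555553
1 257.962962962963 223.28395061728395
yellow 265 276 326
```

Run:
```python
from h import *
np.set_printoptions(precision=4,suppress=True)
def edge(t):
    a=load(t);h=cv2.cvtColor(a['pixels'],cv2.COLOR_BGR2HSV);s=h[...,1].astype(float)
    r=[]
    for y in range(198,230,4):
        row=s[y,268:292];th=130
        i=np.nonzero(row>th)[0].max();r.append(268+i+(row[i]-th)/(row[i]-row[i+1]))
    return np.array(r)
for t in('side8','side9','side10','side11'): print(t,edge(t))
a=load('side11');print('px per 5mm x',proj(a,[[.53,-.005,.1],[.535,-.005,.1]]))
# wrist11: yellow top rail: mean edges at several rows
w=load('wrist11');h=cv2.cvtColor(w['pixels'],cv2.COLOR_BGR2HSV);m=cv2.inRange(h,(20,150,100),(35,255,255))
print(np.array(w['R'])[2],-np.array(w['R']).T@w['t'])
b=m[:,300:460]
for y in range(130,290,12):
    x=np.nonzero(m[y])[0]
    if len(x): print(y,x.min(),x.max(),len(x),onz(w,(float(x.min()),y),.175)[:2],onz(w,(float(x.max()),y),.175)[:2])
```

```text
side8 [278.8632 278.5361 278.2804 278.1478 277.9178 277.3855 276.8393 277.0796]
side9 [281.2571 281.     280.8295 280.2673 280.1171 279.9175 279.1354 279.2897]
side10 [282.978  282.7053 282.2617 282.114  281.8022 281.3645 281.0202 280.8774]
side11 [280.7048 280.759  280.2816 280.1132 279.8132 279.6415 278.8264 279.0965]
px per 5mm x [[280.692  214.005 ]
 [282.1158 213.5567]]
[ 0.0371 -0.2736 -0.9611] [0.4069 0.1473 0.4629]
142 369 403 35 [0.4857 0.1378] [0.5152 0.1419]
154 366 420 40 [0.4852 0.1273] [0.5326 0.1338]
166 363 417 20 [0.4847 0.1165] [0.5326 0.1231]
178 361 414 20 [0.4851 0.1056] [0.5326 0.1121]
190 358 410 19 [0.4846 0.0944] [0.5317 0.1009]
202 356 398 10 [0.4851 0.0831] [0.5235 0.0883]
214 353 395 11 [0.4846 0.0714] [0.5234 0.0767]
226 350 391 13 [0.4841 0.0595] [0.5224 0.0647]
238 355 389 17 [0.4911 0.0483] [0.5232 0.0526]
250 361 395 28 [0.4993 0.037 ] [0.5317 0.0414]
262 368 392 25 [0.5086 0.0256] [0.5318 0.0287]
274 375 388 14 [0.5181 0.0139] [0.5308 0.0156]
286 258 258 1 [ 0.4057 -0.0146] [ 0.4057 -0.0146]
```

Since release the door edge has come back about 7 mm, so there may be a gap to the pushed-in bumper. I'll push it again from outside with closed fingers and retreat straight back.

Call:
move_arm:
  steps: [0, 0, -0.006, 0.01, 0, -0.02, -1, 0, 0, -0.012, 0.03, 0, -0.04, -1, 0, 0, -0.018, 0.045, 0, -0.06, -1, 0, 0, -0.024, 0.05, 0, -0.08, -1, 0, 0, -0.024, 0.053, 0, -0.1, -1, 0, 0, -0.024, 0.053, 0, -0.12, -1, 0, 0, -0.024, 0.053, 0, -0.13, -1, 0, 0, -0.024, 0.053, 0, -0.13, -1, 0, 0, -0.024, 0.053, 0, -0.13, -1, 0, 0, -0.024, 0.053, 0, -0.13, -1]

```text
clock: 26.05
position: [0.4699, 0.0783, 0.2082]
ee_rot: [0.001, 0.712, 0.702, 0.001]
contact_force: [-0.0, 0.3, 0.6]
width: -0.0003
gripper_force: 0.0
```

Call:
move_arm:
  steps: [0, 0, 0, 0.004, 0, 0, -1, 0, 0, 0, 0.008, 0, 0, -1, 0, 0, 0, 0.012, 0, 0, -1, 0, 0, 0, 0.016, 0, 0, -1, 0, 0, 0, 0.02, 0, 0, -1, 0, 0, 0, 0.023, 0, 0, -1, 0, 0, 0, 0.026, 0, 0, -1, 0, 0, 0, 0.029, 0, 0, -1, 0, 0, 0, 0.031, 0, 0, -1, 0, 0, 0, 0.032, 0, 0, -1]

```text
clock: 27.05
position: [0.5013, 0.0783, 0.2071]
ee_rot: [0.0, 0.712, 0.702, 0.0]
contact_force: [-0.4, 0.0, -0.0]
width: -0.0003
gripper_force: 0.0
```

```bash
cat > e.py <<'E'
from h import *
import sys
np.set_printoptions(precision=2,suppress=True)
t=sys.argv[1];a=snap('side','side'+t)
for n in('side9','side10','side11','side'+t):
    h=cv2.cvtColor(load(n)['pixels'],cv2.COLOR_BGR2HSV);s=h[...,1].astype(float);r=[]
    for y in range(198,230,4):
        row=s[y,268:292];i=np.nonzero(row>130)[0].max();r.append(268+i+(row[i]-130)/(row[i]-row[i+1]))
    print(n,np.mean(r))
s=manip.get_state();print(s['clock'],s['position']*1000,s['contact_force'],s['width'])
E
python3 e.py 12
```

```text
side9 280.22672427843867
side10 281.8904058451126
side11 279.9045240938474
side12 279.9080916203012
27.1 [501.4   78.29 207.09] [ 1.25 -0.29  1.2 ] 7.932559194717197e-05
```

Not yet in contact. I advance slowly.

Call:
move_arm:
  steps: [0, 0, 0, 0.001, 0, 0, -1, 0, 0, 0, 0.002, 0, 0, -1, 0, 0, 0, 0.003, 0, 0, -1, 0, 0, 0, 0.004, 0, 0, -1, 0, 0, 0, 0.005, 0, 0, -1, 0, 0, 0, 0.006, 0, 0, -1, 0, 0, 0, 0.007, 0, 0, -1, 0, 0, 0, 0.008, 0, 0, -1, 0, 0, 0, 0.009, 0, 0, -1, 0, 0, 0, 0.009, 0, 0, -1]

```text
clock: 28.1
position: [0.5103, 0.0783, 0.2071]
ee_rot: [0.0, 0.712, 0.702, 0.0]
contact_force: [0.5, 0.3, -0.5]
width: 0.0002
gripper_force: 0.0
```

```bash
python3 e.py 13
```

```text
side9 280.22672427843867
side10 281.8904058451126
side11 279.9045240938474
side13 279.90707511508447
28.15 [510.22  78.3  207.12] [ 0.57  0.37 -0.07] -0.00014586037100128207
```

Call:
move_arm:
  steps: [0, 0, 0, 0.0008, 0, 0, -1, 0, 0, 0, 0.0016, 0, 0, -1, 0, 0, 0, 0.0024, 0, 0, -1, 0, 0, 0, 0.0032, 0, 0, -1, 0, 0, 0, 0.004, 0, 0, -1, 0, 0, 0, 0.0045, 0, 0, -1, 0, 0, 0, 0.005, 0, 0, -1, 0, 0, 0, 0.0055, 0, 0, -1, 0, 0, 0, 0.006, 0, 0, -1, 0, 0, 0, 0.006, 0, 0, -1]

```text
clock: 29.15
position: [0.5153, 0.0783, 0.2071]
ee_rot: [-0.001, 0.712, 0.702, -0.001]
contact_force: [-3.4, -0.3, 2.8]
width: -0.0
gripper_force: 1.9
```

```bash
python3 e.py 14
```

```text
side9 280.22672427843867
side10 281.8904058451126
side11 279.9045240938474
side14 281.96564344727256
29.2 [515.34  78.28 207.08] [-4.17 -0.18  3.  ] 5.8229815053549705e-05
```

Call:
move_arm:
  steps: [0, 0, 0, -0.0003, 0, 0, -1, 0, 0, 0, -0.0006, 0, 0, -1, 0, 0, 0, -0.001, 0, 0, -1, 0, 0, 0, -0.0014, 0, 0, -1, 0, 0, 0, -0.0018, 0, 0, -1, 0, 0, 0, -0.0022, 0, 0, -1, 0, 0, 0, -0.0026, 0, 0, -1, 0, 0, 0, -0.003, 0, 0, -1, 0, 0, 0, -0.0035, 0, 0, -1, 0, 0, 0, -0.004, 0, 0, -1]

```text
clock: 30.2
position: [0.5123, 0.0783, 0.2071]
ee_rot: [0.0, 0.712, 0.702, 0.0]
contact_force: [0.4, 0.1, -0.0]
width: 0.0001
gripper_force: 0.0
```

```bash
python3 e.py 15
```

```text
side9 280.22672427843867
side10 281.8904058451126
side11 279.9045240938474
side15 281.2053689050816
30.25 [512.13  78.3  207.15] [-0.54 -0.46 -0.42] -7.96706010071961e-06
```

Call:
move_arm:
  steps: [0, 0, 0, -0.005, 0, 0, -1, 0, 0, 0, -0.01, 0, 0, -1, 0, 0, 0, -0.015, 0, 0, -1, 0, 0, 0, -0.02, 0, 0, -1, 0, 0, 0, -0.02, 0, 0, -1, 0, 0, 0, -0.02, 0, 0, -1, 0, 0, 0, -0.02, 0, 0, -1, 0, 0, 0, -0.02, 0, 0, -1, 0, 0, 0, -0.02, 0, 0, -1, 0, 0, 0, -0.02, 0, 0, -1]

```text
clock: 31.25
position: [0.4923, 0.0782, 0.2071]
ee_rot: [0.0, 0.712, 0.702, -0.0]
contact_force: [-0.0, 0.8, 0.1]
width: -0.0
gripper_force: 0.0
```

```bash
python3 e.py 16
python3 - <<'E'
from h import *
# bumper black blob vs yellow frame rows in side images
for n in('side7','d7','side11','side14','side16'):
    try: i=load(n)['pixels']
    except Exception: continue
    print(n); print(i[190:206:3,274:296].max(2))
E
```

```text
side9 280.22672427843867
side10 281.8904058451126
side11 279.9045240938474
side16 281.18179062276596
31.3 [492.21  78.3  207.08] [ 0.24  0.91 -0.52] -0.0001446585747022128
d7
[[135  98  93  94  97 100 102 109 105 113 137 151 157 166 177 179 179 168
  169 162 158 156]
 [206 209 154  70  58  56  53  63 105 127 114  98 101 123 127 119 118 110
  105 102 109 112]
 [173 165 116  55  44  51  48  51  75 100 101 101  92  99 108 113 122 132
  136 134 136 136]
 [170 154 113  93  93  92  94  95  93  89  93  99 100 105 109 111 123 134
  136 134 135 135]
 [172 148 106  94  91  92  91  92  90  92  95 102  97 108 110 116 128 133
  138 134 131 133]
 [174 147 102  89  90  89  91  89  90  92  94  97 100 107 107 113 126 141
  141 141 140 140]]
side11
[[167 172 193 224 233 207 145 120 114 115 139 153 158 166 177 183 179 173
  165 161 155 153]
 [159 165 167 167 164 159 156 130 115 130 117  99 103 122 126 120 115 112
  107 107 107 114]
 [129 131 152 164 167 171 168 128  82  97 105  97  91 101 109 112 122 133
  134 139 136 132]
 [128 131 155 165 164 161 146 114  97  95  90 100  99 105 108 111 124 135
  139 
[... 631 characters left out ...]
8 106 111 114 124 136
  132 132 135 135]
 [132 130 133 151 169 175 174 167 139 103  97  99 100 108 110 113 130 140
  144 144 139 137]]
side16
[[170 172 171 174 200 227 222 185 134 118 142 150 158 165 177 181 178 170
  167 161 158 154]
 [139 160 168 170 169 170 171 171 163 143 116  94 106 121 125 117 114 109
  104 104 109 110]
 [130 128 126 136 157 168 170 167 144 113 102  97  92  97 107 112 124 134
  135 136 136 133]
 [131 130 132 156 169 171 171 165 136  95  94  98  98 102 108 110 123 134
  134 134 132 135]
 [131 128 140 156 168 171 170 157 122  93  97  96  99 107 108 109 126 134
  132 131 134 135]
 [131 130 137 162 170 172 166 155 119  93  96  98 103 107 107 117 125 140
  146 142 139 137]]
```

The door springs back slightly because I pushed high, and the knuckle play then relaxes. I'll push directly opposite the bumper, at the door's top rail, so nothing springs back.

Call:
move_arm:
  steps: [0, 0, 0, 0, -0.01, 0, -1, 0, 0, 0, 0, -0.02, 0, -1, 0, 0, 0, 0, -0.035, -0.005, -1, 0, 0, 0, 0, -0.048, -0.015, -1, 0, 0, 0, 0, -0.053, -0.025, -1, 0, 0, 0, 0.003, -0.053, -0.034, -1, 0, 0, 0, 0.008, -0.053, -0.035, -1, 0, 0, 0, 0.013, -0.053, -0.035, -1, 0, 0, 0, 0.017, -0.053, -0.035, -1, 0, 0, 0, 0.018, -0.053, -0.035, -1]

```text
clock: 32.3
position: [0.5113, 0.0256, 0.1725]
ee_rot: [0.001, 0.712, 0.702, 0.0]
contact_force: [0.5, 0.5, 0.3]
width: 0.0001
gripper_force: 0.0
```

Call:
move_arm:
  steps: [0, 0, 0, 0.0006, 0, 0, -1, 0, 0, 0, 0.0012, 0, 0, -1, 0, 0, 0, 0.0018, 0, 0, -1, 0, 0, 0, 0.0024, 0, 0, -1, 0, 0, 0, 0.003, 0, 0, -1, 0, 0, 0, 0.0036, 0, 0, -1, 0, 0, 0, 0.0042, 0, 0, -1, 0, 0, 0, 0.0048, 0, 0, -1, 0, 0, 0, 0.005, 0, 0, -1, 0, 0, 0, 0.005, 0, 0, -1]

```text
clock: 33.3
position: [0.5152, 0.0253, 0.1721]
ee_rot: [0.0, 0.712, 0.702, 0.0]
contact_force: [0.2, 0.3, -0.5]
width: 0.0001
gripper_force: 0.0
```

```bash
python3 e.py 17
```

```text
side9 280.22672427843867
side10 281.8904058451126
side11 279.9045240938474
side17 281.24238334326583
33.35 [515.15  25.32 172.12] [-0.29  0.58 -0.1 ] -0.0004265106622588845
```

Call:
move_arm:
  steps: [0, 0, 0, 0.0005, 0, 0, -1, 0, 0, 0, 0.001, 0, 0, -1, 0, 0, 0, 0.0015, 0, 0, -1, 0, 0, 0, 0.002, 0, 0, -1, 0, 0, 0, 0.0025, 0, 0, -1, 0, 0, 0, 0.003, 0, 0, -1, 0, 0, 0, 0.003, 0, 0, -1, 0, 0, 0, 0.003, 0, 0, -1, 0, 0, 0, 0.003, 0, 0, -1, 0, 0, 0, 0.003, 0, 0, -1]

```text
clock: 34.35
position: [0.5181, 0.0253, 0.1721]
ee_rot: [0.0, 0.712, 0.702, 0.0]
contact_force: [0.6, -0.4, -0.2]
width: -0.0002
gripper_force: 0.0
```

```bash
python3 e.py 18
```

```text
side9 280.22672427843867
side10 281.8904058451126
side11 279.9045240938474
side18 281.50877913015825
34.4 [518.13  25.28 172.12] [ 0.81  0.38 -0.24] 0.00024090416623315567
```

The door moved freely, so there was a gap. I continue until the bumper is felt.

Call:
move_arm:
  steps: [0, 0, 0, 0.0005, 0, 0, -1, 0, 0, 0, 0.001, 0, 0, -1, 0, 0, 0, 0.0015, 0, 0, -1, 0, 0, 0, 0.002, 0, 0, -1, 0, 0, 0, 0.0022, 0, 0, -1, 0, 0, 0, 0.0022, 0, 0, -1, 0, 0, 0, 0.0022, 0, 0, -1, 0, 0, 0, 0.0022, 0, 0, -1, 0, 0, 0, 0.0022, 0, 0, -1, 0, 0, 0, 0.0022, 0, 0, -1]

```text
clock: 35.4
position: [0.52, 0.0253, 0.172]
ee_rot: [-0.0, 0.712, 0.702, -0.0]
contact_force: [-3.6, -0.1, 1.9]
width: -0.0
gripper_force: 1.5
```

```bash
python3 e.py 19
```

```text
side9 280.22672427843867
side10 281.8904058451126
side11 279.9045240938474
side19 282.0008504237476
35.45 [520.05  25.3  172.04] [-2.99 -0.84  0.69] -5.176006714190944e-05
```

Call:
move_arm:
  steps: [0, 0, 0, -0.0001, 0, 0, -1, 0, 0, 0, -0.0002, 0, 0, -1, 0, 0, 0, -0.0003, 0, 0, -1, 0, 0, 0, -0.0004, 0, 0, -1, 0, 0, 0, -0.0005, 0, 0, -1, 0, 0, 0, -0.0006, 0, 0, -1, 0, 0, 0, -0.0007, 0, 0, -1, 0, 0, 0, -0.0008, 0, 0, -1, 0, 0, 0, -0.0009, 0, 0, -1, 0, 0, 0, -0.001, 0, 0, -1]

```text
clock: 36.45
position: [0.5198, 0.0253, 0.1722]
ee_rot: [0.0, 0.712, 0.702, 0.0]
contact_force: [-1.0, 0.6, -0.1]
width: -0.0
gripper_force: 0.3
```

```bash
python3 e.py 20
```

```text
side9 280.22672427843867
side10 281.8904058451126
side11 279.9045240938474
side20 282.0071283498595
36.5 [519.79  25.3  172.21] [ 0.43 -0.52  0.44] 4.284813340121959e-05
```

Call:
move_arm:
  steps: [0, 0, 0, -0.0005, 0, 0, -1, 0, 0, 0, -0.001, 0, 0, -1, 0, 0, 0, -0.0015, 0, 0, -1, 0, 0, 0, -0.002, 0, 0, -1, 0, 0, 0, -0.0025, 0, 0, -1, 0, 0, 0, -0.003, 0, 0, -1, 0, 0, 0, -0.0035, 0, 0, -1, 0, 0, 0, -0.004, 0, 0, -1, 0, 0, 0, -0.0045, 0, 0, -1, 0, 0, 0, -0.005, 0, 0, -1]

```text
clock: 37.5
position: [0.5143, 0.0253, 0.1721]
ee_rot: [0.0, 0.712, 0.702, 0.0]
contact_force: [0.1, 0.4, 0.3]
width: -0.0001
gripper_force: 0.0
```

```bash
python3 e.py 21
```

```text
side9 280.22672427843867
side10 281.8904058451126
side11 279.9045240938474
side21 281.40564992399106
37.55 [514.23  25.33 172.13] [ 0.5  -0.04 -0.37] -0.00015875390748314815
```

The door stays put on a slow retreat but rebounds on a fast one, so I'll re-push and then back off very slowly.

Call:
move_arm:
  steps: [0, 0, 0, 0.0008, 0, 0, -1, 0, 0, 0, 0.0016, 0, 0, -1, 0, 0, 0, 0.0024, 0, 0, -1, 0, 0, 0, 0.0032, 0, 0, -1, 0, 0, 0, 0.004, 0, 0, -1, 0, 0, 0, 0.0048, 0, 0, -1, 0, 0, 0, 0.0055, 0, 0, -1, 0, 0, 0, 0.006, 0, 0, -1, 0, 0, 0, 0.0065, 0, 0, -1, 0, 0, 0, 0.0065, 0, 0, -1]

```text
clock: 38.55
position: [0.5201, 0.0253, 0.172]
ee_rot: [-0.001, 0.712, 0.702, -0.001]
contact_force: [-2.9, -1.2, 1.0]
width: -0.0
gripper_force: 1.5
```

Call:
move_arm:
  steps: [0, 0, 0, -0.0001, 0, 0, -1, 0, 0, 0, -0.0002, 0, 0, -1, 0, 0, 0, -0.0003, 0, 0, -1, 0, 0, 0, -0.0004, 0, 0, -1, 0, 0, 0, -0.0005, 0, 0, -1, 0, 0, 0, -0.0006, 0, 0, -1, 0, 0, 0, -0.0006, 0, 0, -1, 0, 0, 0, -0.0007, 0, 0, -1, 0, 0, 0, -0.0007, 0, 0, -1, 0, 0, 0, -0.0008, 0, 0, -1]

```text
clock: 39.55
position: [0.5202, 0.0253, 0.1721]
ee_rot: [0.0, 0.712, 0.702, 0.0]
contact_force: [-2.7, -0.6, -0.4]
width: -0.0001
gripper_force: 1.2
```

Call:
move_arm:
  steps: [0, 0, 0, 0, 0, 0, -1, 0, 0, 0, -0.0001, 0, 0, -1, 0, 0, 0, -0.0001, 0, 0, -1, 0, 0, 0, -0.0002, 0, 0, -1, 0, 0, 0, -0.0002, 0, 0, -1, 0, 0, 0, -0.0003, 0, 0, -1, 0, 0, 0, -0.0003, 0, 0, -1, 0, 0, 0, -0.0004, 0, 0, -1, 0, 0, 0, -0.0004, 0, 0, -1, 0, 0, 0, -0.0005, 0, 0, -1]

```text
clock: 40.55
position: [0.5199, 0.0253, 0.1722]
ee_rot: [0.0, 0.712, 0.702, 0.0]
contact_force: [-0.2, 0.2, -0.8]
width: 0.0001
gripper_force: 0.2
```

```bash
python3 e.py 22
```

```text
side9 280.22672427843867
side10 281.8904058451126
side11 279.9045240938474
side22 282.0430738711443
40.6 [519.89  25.29 172.25] [-1.15  0.55  0.4 ] 7.63739222988475e-06
```

Call:
move_arm:
  steps: [0, 0, 0, -0.0001, 0, 0, -1, 0, 0, 0, -0.0002, 0, 0, -1, 0, 0, 0, -0.0003, 0, 0, -1, 0, 0, 0, -0.0004, 0, 0, -1, 0, 0, 0, -0.0005, 0, 0, -1, 0, 0, 0, -0.0006, 0, 0, -1, 0, 0, 0, -0.0008, 0, 0, -1, 0, 0, 0, -0.001, 0, 0, -1, 0, 0, 0, -0.0015, 0, 0, -1, 0, 0, 0, -0.002, 0, 0, -1]

```text
clock: 41.6
position: [0.5175, 0.0253, 0.1721]
ee_rot: [0.0, 0.712, 0.702, 0.0]
contact_force: [0.6, -0.5, 0.2]
width: -0.0
gripper_force: 0.0
```

```bash
python3 e.py 23
```

```text
side9 280.22672427843867
side10 281.8904058451126
side11 279.9045240938474
side23 281.57338712191927
41.65 [517.4   25.31 172.12] [-0.31  0.01 -0.71] 6.844461955124402e-05
```

Call:
move_arm:
  steps: [0, 0, 0, 0.0003, 0, 0, -1, 0, 0, 0, 0.0007, 0, 0, -1, 0, 0, 0, 0.0011, 0, 0, -1, 0, 0, 0, 0.0015, 0, 0, -1, 0, 0, 0, 0.0019, 0, 0, -1, 0, 0, 0, 0.0022, 0, 0, -1, 0, 0, 0, 0.0024, 0, 0, -1, 0, 0, 0, 0.0024, 0, 0, -1, 0, 0, 0, 0.0024, 0, 0, -1, 0, 0, 0, 0.0024, 0, 0, -1]

```text
clock: 42.65
position: [0.5199, 0.0253, 0.1721]
ee_rot: [-0.0, 0.712, 0.702, -0.0]
contact_force: [-0.2, -0.5, 0.6]
width: -0.0
gripper_force: 0.2
```

```bash
python3 e.py 24
```

```text
side9 280.22672427843867
side10 281.8904058451126
side11 279.9045240938474
side24 282.0704267746646
42.7 [519.9   25.3  172.12] [-0.34  0.52  0.36] -2.858410644035133e-05
```

Call:
move_arm:
  steps: [0, 0, 0, 0, 0, 0, -1, 0, 0, 0, 0, 0, 0, -1, 0, 0, 0, 0, 0, 0, -1, 0, 0, 0, -0.0001, 0, 0, -1, 0, 0, 0, -0.0001, 0, 0, -1, 0, 0, 0, -0.0002, 0, 0, -1, 0, 0, 0, -0.0002, 0, 0, -1, 0, 0, 0, -0.0003, 0, 0, -1, 0, 0, 0, -0.0003, 0, 0, -1, 0, 0, 0, -0.0004, 0, 0, -1]

```text
clock: 43.7
position: [0.5196, 0.0253, 0.1721]
ee_rot: [0.0, 0.712, 0.702, 0.0]
contact_force: [-0.2, 0.4, -0.5]
width: -0.0003
gripper_force: 0.1
```

```bash
python3 e.py 25
```

```text
side9 280.22672427843867
side10 281.8904058451126
side11 279.9045240938474
side25 281.9705821495986
43.75 [519.57  25.32 172.15] [-0.4   0.77 -0.6 ] 1.5193511825186334e-05
```

Call:
move_arm:
  steps: [0, 0, 0, -0.0001, 0, 0, -1, 0, 0, 0, -0.0001, 0, 0, -1, 0, 0, 0, -0.0002, 0, 0, -1, 0, 0, 0, -0.0002, 0, 0, -1, 0, 0, 0, -0.0003, 0, 0, -1, 0, 0, 0, -0.0003, 0, 0, -1, 0, 0, 0, -0.0004, 0, 0, -1, 0, 0, 0, -0.0004, 0, 0, -1, 0, 0, 0, -0.0005, 0, 0, -1, 0, 0, 0, -0.0006, 0, 0, -1]

```text
clock: 44.75
position: [0.519, 0.0253, 0.1721]
ee_rot: [0.0, 0.712, 0.702, 0.0]
contact_force: [-0.3, 0.3, -0.1]
width: -0.0001
gripper_force: 0.0
```

```bash
python3 e.py 26
```

```text
side9 280.22672427843867
side10 281.8904058451126
side11 279.9045240938474
side26 281.79204541037325
44.8 [518.96  25.28 172.13] [-0.9  -0.2   0.36] 0.00012151527195480517
```

Run:
```python
from h import *
np.set_printoptions(precision=2,suppress=True)
s=manip.get_state();print(s['clock'],s['position'])
def st(n,ch):
    h=cv2.cvtColor(load(n)['pixels'],cv2.COLOR_BGR2HSV)[...,1].astype(np.float32) if ch else cv2.cvtColor(load(n)['pixels'],cv2.COLOR_BGR2GRAY).astype(np.float32)
    return h
# 1-D subpixel: both edges of free stile (sat>130) per row band; also bottom corner row
for n in ['side9','side10','side11','side14']+[f'side{i}' for i in range(15,27)]:
    S=st(n,1);o=[]
    for band in((198,206),(208,216),(218,226)):
        L=[];R=[]
        for y in range(*band):
            row=S[y,262:292];ii=np.nonzero(row>130)[0];i=ii.max();j=i
            while row[j-1]>130:j-=1
            R.append(262+i+(row[i]-130)/(row[i]-row[i+1]));L.append(262+j-(row[j]-130)/(row[j]-row[j-1]))
        o+=[np.mean(L),np.mean(R)]
    col=S[205:250,270:282];y,x=np.nonzero(col>130);o.append(y.max()+205)
    print(n,np.array(o))
```

```text
44.8 [0.52 0.03 0.17]
side9 [275.89 280.98 275.21 280.26 273.37 279.4  249.  ]
side10 [277.39 282.66 276.69 282.01 274.82 281.14 249.  ]
side11 [275.62 280.64 275.06 280.07 273.27 279.15 249.  ]
side14 [277.41 282.66 276.7  282.   274.88 281.19 249.  ]
side15 [276.75 281.95 276.13 281.26 274.27 280.5  249.  ]
side16 [276.75 281.91 276.15 281.27 274.28 280.48 247.  ]
side17 [276.77 281.93 276.14 281.26 274.31 280.65 249.  ]
side18 [277.08 282.19 276.3  281.56 274.58 280.87 249.  ]
side19 [277.48 282.76 276.81 282.05 275.   281.32 248.  ]
side20 [277.48 282.74 276.86 282.08 275.06 281.34 248.  ]
side21 [276.93 282.07 276.24 281.49 274.55 280.79 249.  ]
side22 [277.54 282.75 276.86 282.12 275.09 281.38 244.  ]
side23 [277.04 282.24 276.37 281.62 274.61 280.93 249.  ]
side24 [277.53 282.77 276.86 282.12 275.1  281.39 247.  ]
side25 [277.44 282.69 276.8  282.05 275.01 281.32 249.  ]
side26 [277.31 282.47 276.58 281.86 274.86 281.15 249.  ]
```

Call:
move_arm:
  steps: [0, 0, 0, -0.0002, 0, 0, -1, 0, 0, 0, -0.0004, 0, 0, -1, 0, 0, 0, -0.0006, 0, 0, -1, 0, 0, 0, -0.0008, 0, 0, -1, 0, 0, 0, -0.001, 0, 0, -1, 0, 0, 0, -0.0015, 0, 0, -1, 0, 0, 0, -0.002, 0, 0, -1, 0, 0, 0, -0.0025, 0, 0, -1, 0, 0, 0, -0.003, 0, 0, -1, 0, 0, 0, -0.003, 0, 0, -1]

```text
clock: 45.8
position: [0.5159, 0.0253, 0.1721]
ee_rot: [0.0, 0.712, 0.702, 0.0]
contact_force: [0.3, 0.3, -0.1]
width: -0.0
gripper_force: 0.0
```

```bash
python3 e.py 27
```

```text
side9 280.22672427843867
side10 281.8904058451126
side11 279.9045240938474
side27 281.58350232305963
45.85 [515.93  25.31 172.16] [-0.08 -0.04  0.37] -6.74916766286957e-05
```

The door rests well past where it first met the bumper: the edge is about 5 mm further in, so it has pushed the bumper in. It is stable. I retreat clear and make a final check.

Call:
move_arm:
  steps: [0, 0, 0, -0.005, 0, 0, -1, 0, 0, 0, -0.015, 0, 0, -1, 0, 0, 0, -0.03, 0, 0.01, -1, 0, 0, 0, -0.05, 0, 0.03, -1, 0, 0, 0, -0.07, 0, 0.06, -1, 0, 0, 0, -0.09, 0, 0.09, -1, 0, 0, 0, -0.1, 0, 0.11, -1, 0, 0, 0, -0.1, 0, 0.12, -1, 0, 0, 0, -0.1, 0, 0.12, -1, 0, 0, 0, -0.1, 0, 0.12, -1]

```text
clock: 46.85
position: [0.4159, 0.0253, 0.2913]
ee_rot: [-0.0, 0.712, 0.702, -0.0]
contact_force: [-1.1, 0.6, -0.4]
width: -0.0001
gripper_force: 0.0
```

```bash
python3 e.py 28
python3 - <<'E'
from h import *
np.set_printoptions(precision=4,suppress=True)
w=snap('wrist','w28');h=cv2.cvtColor(w['pixels'],cv2.COLOR_BGR2HSV);m=cv2.inRange(h,(20,150,100),(35,255,255))
# roof front edge for reference & door right (cell-side) top edge line, both by plane casting
b=load('side28');hs=cv2.cvtColor(b['pixels'],cv2.COLOR_BGR2HSV)
ms=cv2.inRange(hs,(20,130,100),(35,255,255));ms[:,:240]=0;ms[:,292:]=0;ms[:140]=0;ms[250:]=0
k=max(cv2.findContours(ms,0,2)[0],key=cv2.contourArea)[:,0]
q=k[np.argmax(k[:,0]-.6*k[:,1])];p=onz(b,q.astype(float),.175);print('free top corner',q,p)
D=lambda x,y:((x-410)/3.75+245,y/3.75+145)
c=onz(b,D(575,180),.165);print('cell front corner (same cam)',c,'front-edge gap',c-p)
E
```

```text
side9 280.22672427843867
side10 281.8904058451126
side11 279.9045240938474
side28 281.556813641612
46.9 [415.73  25.32 290.85] [ 0.34 -0.71  0.3 ] -0.0001579512105640623
free top corner [283 191] [ 0.5357 -0.0045  0.175 ]
cell front corner (same cam) [ 0.5544 -0.0081  0.165 ] front-edge gap [ 0.0187 -0.0036 -0.01  ]
```

```bash
python3 -c "
from rig import manip
print(manip.sign_off())"
```

```text
the job is handed in; nothing more can be done
None
```

The door is seated fully down on both pins and swung shut, and I handed the job in at about 47 s. It pushed the bumper in but sprang back on release, leaving an estimated gap of under 2 mm. The highest cell or hinge force I read was about 7 N, and in the pictures checked the two loose fittings had not moved.

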